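Clear the spot and jack up the front of the stirrer

TASK

Put the two cork offcuts lying in front of the stirrer into the grey waste tray, then stand the small lever jack on the bench, pointing at the stirrer's front, with its round saddle centred under the boss of the stirrer's lift bracket, and let go of it. Then press the jack's handle fully down so that the jack alone lifts the front of the stirrer, and finish while still holding the handle down, as it has no latch. Do not shove the stirrer about or disturb the other things on the bench.

Things in the scene. Friction and masses are not known exactly. Their poses are not given: they have to be found in the camera images.
- stirrer: White magnetic stirrer with a square top plate, 150 mm deep (x), 170 wide (y), 87 high, about 1.5 kg, loose on four rubber feet. Origin: centre of its footprint at bench height. Its front (-x face) has two black knobs and between them a steel lift bracket that sticks out 48 mm, 40 mm wide, its arm at 56 to 62 mm height.
- lift_point (a point): The lift point: centre of the lower face of the 14 mm round boss under the bracket's arm, 50 mm above the bench at the start, 30 mm in front of the stirrer's front face (stirrer frame: x -105, y 0, z 50 mm). As it is lifted it also moves back (the stirrer's +x) by about 3 mm.
- jack: Small grey lever jack, loose, about 0.7 kg, on a flat base 210 mm long (its x), 56 mm wide, 10 mm thick (side rails up to 18 mm). Origin: centre of its underside. The saddle is 88 mm ahead (+x) of it, a block stands in the middle, the handle points to the rear (-x) and up. In use its +x points as the stirrer's +x; the base front end, 17 mm ahead of the saddle centre, goes under the bracket.
- jack_grip (a point): Place to take hold of the jack: on the middle block (36 mm long, 34 mm wide across the jack's y, from the base up to 66 mm height), near the centre of mass, 24.5 mm ahead of the jack's origin and 48 mm above the jack's underside. Its sides are free down to 18 mm height.
- saddle_top (a point): Centre of the top face of the jack's round steel saddle, 36 mm across; 40 mm above the jack's underside when the handle is up (10 mm below the lift point), it rises straight up by 50 mm per radian of the handle, 22 mm at full stroke.
- jack_handle (a joint): Jack handle angle in rad: 0 = up (sprung, slopes up 0.45 rad to the rear), 0.45 = fully down (level, against its stop). It springs back when let go. Pressing it down takes about 1 to 2 N unloaded, 4 to 7 N with the stirrer lifted.
- handle_pad (a point): Centre of the top of the rubber pad at the handle's rear end (pad 36 mm along the handle, 30 mm wide, 10 mm thick); the place to press. Handle pivot: jack frame x 8, z 50 mm; the pad is 100 mm from it. Handle up: pad top at jack x -80, z 98 mm; handle fully down: jack x -92, z 55 mm.
- tray: Fixed open grey plastic waste tray, outside 150 mm (its x) by 120 mm (its y) by 50 mm high, wall and floor 4 mm. Origin: centre of its underside.
- offcut_a: Cork offcut, block 38 mm (its x) by 24 mm (its y) by 22 mm high with an 18 x 20 mm step on top to 29 mm, 20 g. Origin: centre of its underside. Lies flat in front of the stirrer, where the jack must stand.
- offcut_b: Cork offcut, block 30 mm (its x) by 28 mm (its y) by 26 mm high with a low 22 mm wide, 13 mm high lump on its +x end reaching x 25 mm, 20 g. Origin: centre of the block's underside. Lies flat in front of the stirrer, where the jack must stand.
- saddle: The jack's saddle disc with its ram; origin at point saddle_top.
- sample_jar: Bystander: screw-cap jar with a red cap, 54 mm across, 80 mm high; origin under its centre.
- brass_weight: Bystander: brass weight with a knob, 32 mm across, 42 mm high; origin under its centre.
- crucible_1: Bystander: small steel crucible, 25 mm across, 26 mm high, left of the stirrer; origin under its centre.
- crucible_2: Bystander: another such crucible, right of the work; origin under its centre.
- tape_roll: Bystander: roll of yellow tape lying flat, 76 mm across, 18 mm high; origin under its centre.
Mind the look-alikes: they are no part of the job. What is shaped like the offcut_b but purple is not meant.

How it is judged:
By the outcome, as a careful person would: the job done as asked, in the order asked, and still so for the second after the job is handed in, while the arm keeps its last pose, push and grip.
It also fails if it takes over 72 s, if anything falls off the work surface, if the arm or the gripper's body presses on something with over 40 N, if the wrist force passes 120 N, or if a joint passes its speed limit or range.

ROBOT

A 6-joint arm with a two-finger parallel gripper is mounted at the origin on a cart in front of the work surface, level with it; the furniture and walls round the work are solid. World frame = base frame: x ahead of the robot, y to its left, z up, the work surface at z = 0. Lengths are in m, angles in rad, forces in N, time in s.
With the tool pointing down it reaches from about 0.425 to 0.95 m from the base axis. Payload 3.5 kg.
Tool frame: the origin (TCP) lies between the finger pads; the fingertips stand 25 mm ahead of it and the grasp point (between the pads) lies 6 mm ahead of it (ctrl.finger_overhang is the distance from the TCP to the fingertips, in m); x points along the fingers, y is the direction in which the jaws open and shut, and the axes are right-handed (so a half turn about x gives the same grasp; the last joint's range is limited). The gripper opens to 85 mm and grips with 20 to 120 N. Pads are 22 mm wide; open, the fingers measure 114 mm over their backs; the gripper's body (76 mm by 85 mm) begins 54 mm behind the grasp point. The pads swing forward as they close: fully open they stand 13 mm farther back than shut.
Start: joints at [1.006, 0.286, 1.577, -0, 1.279, -0.15], TCP at [0.272, 0.618, 0.22] pointing down, gripper open.
Joint ranges: [-2.77, 2.77], [-0.9, 2.22], [0.21, 2.48], [-1.53, 4.67], [0.24, 2.81], [-2.84, 2.84]. Speed limits (rad/s): [2.79, 2.79, 3.14, 3.14, 3.14, 3.14].

INTERFACE

Orientations are given as a unit quaternion [x, y, z, w].
In Python, from plant import ctrl gives the robot as it stands.
- The arm moves only by the tool play_rows, never from a script. Its argument "targets" is a list of rows, each an object with "delta_pos": the shift along the world's x, y, z normalised to -1 to 1, where 1 is 1000 mm, a list of three; "delta_rot": the turn, a rotation vector about the world's x, y, z normalised to -1 to 1, where 1 is pi rad, a list of three; "claw": the finger opening in mm, from 0 to 85.4. In form: [{"delta_pos": [tx, ty, tz], "delta_rot": [wx, wy, wz], "claw": claw}, ...]. A call has 1 to 20 rows; each row is the pose to reach, as a shift and turn from the pose measured when the call began, turning the shorter way round; what a row does not reach only later rows make up. A row lasts 1/12 s, in which the tool goes at most 41.7 mm and 7.16 degrees, less where a joint would pass 70% of its speed; a pose out of reach is approached as far as the arm can. A call with a number of a shift or a turn outside -1 to 1 is refused whole. A call with a gripper value outside its range is refused whole. The fingers move at their own pace and stop on an object; "newtons" is the grip in N (left out, the last holds). Time passes only in rows, so rows that repeat a pose let the fingers close. It gives the time, the measured TCP pose, the force and the opening at its end, in the units of the state.
- ctrl.get_state(): the state, without advancing time (a new reading comes with each control period).
- ctrl.read_camera(name): name is "scene" or "top"; returns the picture (420x560x3 uint8, blue, green, red); there is no depth.
- ctrl.calibration(name): a dict with "fx", "fy", "cx", "cy" (pixels), "camera_from_world" (4x4, takes a point from world to camera coordinates). Camera axes: x right, y down, z forward; pixel columns grow to the right and rows downward; lengths in m; the calibration is good to about 2 mm. A picture is of the moment at which its call begins. calibration takes no time and is no camera call.
- ctrl.sign_off(): hands the job in, once; it reports no verdict.
The state is a dict: "time": time; "qpos": joint angles; "dq": joint speeds; "joint_efforts": joint torques, N m; "eef_pos": TCP position; "tcp_rot": TCP orientation; "contact_force": force on the tool from outside, world axes, zero at the start; "wrist_torque": the same for the moment, N m; "opening": opening from 0.0 (shut) to 1.0 (fully open).
Only numpy, scipy, OpenCV 4.12 (cv2) and the standard library are available. Lean on these libraries where they do the work, as an engineer would, in place of code of your own. Each camera call takes 0.05 s, during which the arm holds its last target. There are 200 camera calls.

## Working session

There is one attempt and no reset: what is moved stays moved. The work goes in short steps, Python scripts to look and compute and a tool call to move; the robot and the scene stay as the last step left them, time stands still between calls to the robot, and variables do not carry over. Pictures are saved under pics/ and viewed, about 8 in all and at most 12, crops included, and the job is handed in when it is done.

Besides the shell and the picture viewer there is one more tool, called as name([rows], argument=value, ...), one row to a line, values as JSON. play_rows: Moves the arm, as the interface text tells. Its arguments: {"type":"object","properties":{"targets":{"type":"array"},"newtons":{"type":"number"}},"required":["targets"]}

```bash
mkdir -p pics; ls; python3 - <<'E'
from plant import ctrl
import cv2
for n in("scene","top"):
    cv2.imwrite(f"pics/{n}0.png",ctrl.read_camera(n)); c=ctrl.calibration(n); print(c)
print(ctrl.get_state())
a=cv2.imread("pics/top0.png");
E
```

```text
pics
{'fx': 440.845788622265, 'fy': 440.845788622265, 'cx': 280.3888879770618, 'cy': 206.94144932224233, 'camera_from_world': array([[ 0.88535858, -0.46490652, -0.00145342, -0.52265042],
       [-0.34593891, -0.6567041 , -0.67012387,  0.27876031],
       [ 0.31059049,  0.59380271, -0.74224786,  1.22000661],
       [ 0.        ,  0.        ,  0.        ,  1.        ]])}
{'fx': 463.3020137145431, 'fy': 463.3020137145431, 'cx': 280.7622709317789, 'cy': 219.37186940342195, 'camera_from_world': array([[-0.00836334, -0.9999439 ,  0.00650012,  0.02499144],
       [-0.97255949,  0.00662254, -0.23256007,  0.60715196],
       [ 0.23250398, -0.00826673, -0.97256031,  1.47653314],
       [ 0.        ,  0.        ,  0.        ,  1.        ]])}
{'time': 0.1, 'qpos': array([ 1.00597117e+00,  2.87119064e-01,  1.57803282e+00, -2.17785285e-05,
        1.27861197e+00, -1.50024713e-01]), 'dq': array([ 0.00079811, -0.00144457, -0.004604  ,  0.00098727, -0.00083733,
       -0.00012179]), 'joint_efforts': array([ 9.76031479e-04, -4.07294583e+01, -2.93699902e+01, -9.13777239e-05,
        3.42964340e-03, -1.33267136e-05]), 'eef_pos': array([0.27168665, 0.61722981, 0.21915633]), 'tcp_rot': array([ 0.14488101,  0.69221488, -0.14632441,  0.69169156]), 'contact_force': array([ 0.06914204, -0.12372476,  0.19285134]), 'wrist_torque': array([ 0.0054848 , -0.0004974 , -0.02703266]), 'opening': 1.0005905604736363}
```

View pics/top0.png

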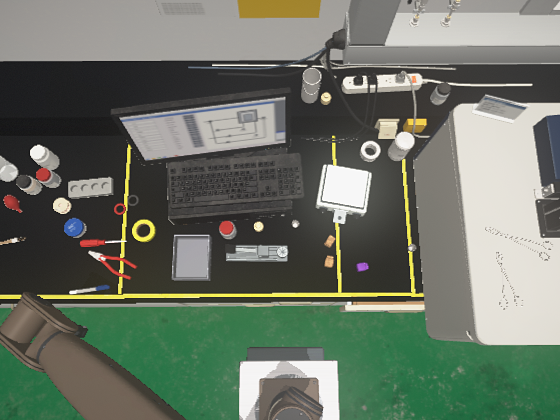

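View pics/scene0.png

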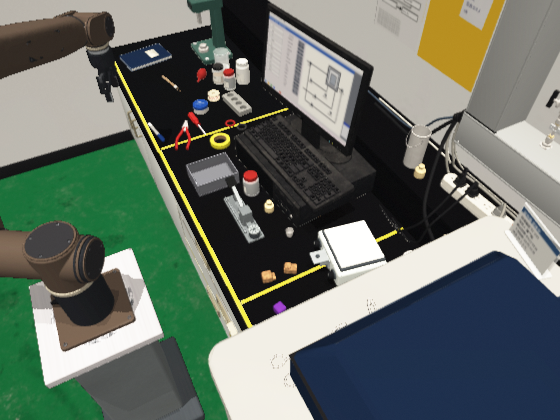

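The top view shows the stirrer at (343,190) with its bracket at (340,215), orange-brown offcuts at (330,241) and (329,262), the jack at (257,253) and the tray at (192,257). The things that could be taken for an offcut are (330,241), (329,262) and the purple look-alike at (362,267). I choose the two cork-coloured ones and check them in a crop.

```bash
cat > h.py <<'E'
import numpy as np, cv2
from plant import ctrl
def ray(n,u,v,z):
    c=ctrl.calibration(n);T=np.array(c["camera_from_world"]);R=T[:3,:3];o=-R.T@T[:3,3]
    d=R.T@np.array([(u-c["cx"])/c["fx"],(v-c["cy"])/c["fy"],1]);return (o+d*(z-o[2])/d[2])
def proj(n,p):
    c=ctrl.calibration(n);T=np.array(c["camera_from_world"]);q=T[:3,:3]@np.array(p)+T[:3,3]
    return np.array([c["fx"]*q[0]/q[2]+c["cx"],c["fy"]*q[1]/q[2]+c["cy"]])
def crop(img,u0,v0,w,h,s): return cv2.resize(img[v0:v0+h,u0:u0+w],None,fx=s,fy=s,interpolation=cv2.INTER_CUBIC)
E
python3 - <<'E'
from h import *
t=cv2.imread("pics/top0.png");s=cv2.imread("pics/scene0.png")
a=crop(t,215,150,160,130,5); cv2.imwrite("pics/c1.png",a[:600])
E
python3 - <<'E'
from h import *
s=cv2.imread("pics/scene0.png")
cv2.imwrite("pics/c2.png",crop(s,215,175,160,120,5))
E
```

```text
(no output)
```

View pics/c1.png

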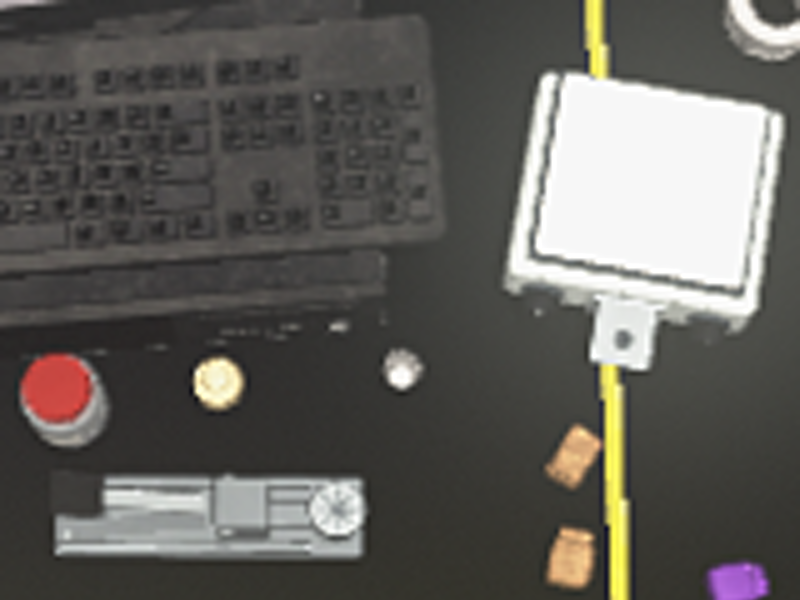

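View pics/c2.png

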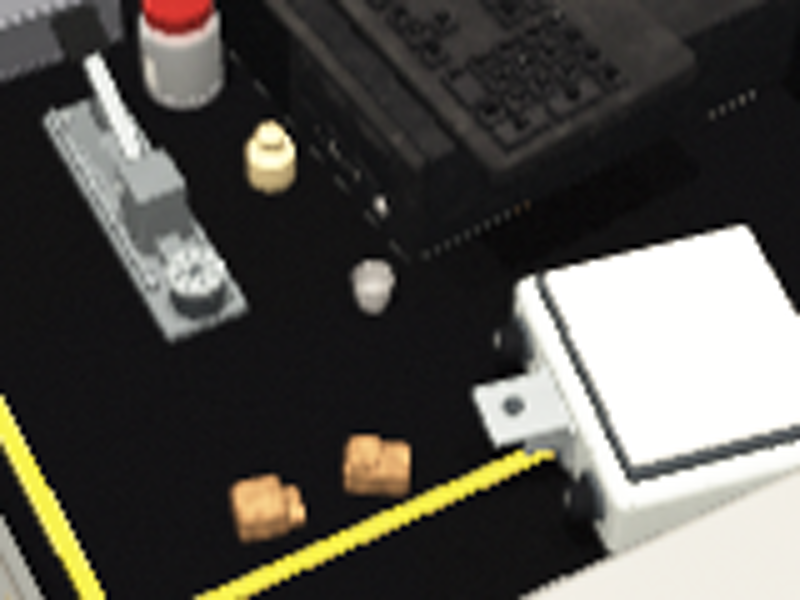

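```bash
cat >> h.py <<'E'
def t1(x,y,z): return ray("top",215+(x+.5)/5-.5,150+(y+.5)/5-.5,z)
def s1(x,y,z): return ray("scene",215+(x+.5)/5-.5,175+(y+.5)/5-.5,z)
E
python3 - <<'E'
from h import *
np.set_printoptions(precision=4,suppress=True)
P=[t1(x,y,.087) for x,y in[(548,73),(782,108),(749,303),(507,268)]]  # outer body corners approx
Q=[t1(x,y,.087) for x,y in[(566,75),(766,109),(744,293),(535,256)]]
print("plate",*Q,"c",np.mean(Q,0)); e=Q[1]-Q[0];f=Q[2]-Q[3];print("yaws",[np.degrees(np.arctan2(d[0],-d[1])) for d in(e,f)],[np.linalg.norm(Q[i]-Q[i-1]) for i in range(4)])
print("hole top",t1(622,340,.062),"scene",s1(513,406,.062))
B=[t1(x,y,.062) for x,y in[(591,360),(648,370),(660,308),(600,298)]];print("bracket",*B)
print("saddle",t1(337,508,.04),"scene",s1(196,273,.04))
print("block",t1(241,503,.066),"scene",s1(153,180,.066))
print("base",[t1(x,y,.01) for x,y in[(55,557),(363,557)]],[t1(x,y,.018) for x,y in[(363,478)]])
print("base scene",[s1(x,y,.005) for x,y in[(172,340),(246,308),(45,118)]])
print("a",t1(573,457,.025),s1(377,465,.018)); print("a ends",t1(587,430,.024),t1(560,482,.024))
print("b",t1(571,562,.026),t1(577,535,.013),s1(262,500,.026),s1(296,500,.013))
print("tray",[ray("top",u,v,.05) for u,v in[(175,236),(210,236),(212,279),(172,279)]])
for n,(x,y),z in[("jar",(55,388),.08),("brass",(218,380),.042),("cruc",(401,365),.026)]:print(n,t1(x,y,z))
print("purple",t1(738,582,.02), "cruc2",ray("top",412,247,.026))
from scipy.spatial.transform import Rotation as R
print(R.from_quat(ctrl.get_state()["tcp_rot"]).as_matrix())
E
```

```text
plate [ 0.7943 -0.1413  0.087 ] [ 0.7691 -0.2764  0.087 ] [ 0.64  -0.255  0.087] [ 0.6665 -0.1165  0.087 ] c [ 0.7175 -0.1973  0.087 ]
yaws [np.float64(-10.579058075129907), np.float64(-10.823801242882515)] [np.float64(0.13020896047898325), np.float64(0.13745986010960246), np.float64(0.1308350948956669), np.float64(0.14105082664799784)]
hole top [ 0.6144 -0.1759  0.062 ] scene [ 0.6167 -0.1764  0.062 ]
bracket [ 0.6007 -0.1545  0.062 ] [ 0.5935 -0.1926  0.062 ] [ 0.6365 -0.2025  0.062 ] [ 0.6437 -0.1621  0.062 ]
saddle [0.505  0.0169 0.04  ] scene [0.5051 0.0134 0.04  ]
block [0.5044 0.0805 0.066 ] scene [0.5054 0.0736 0.066 ]
base [array([0.4777, 0.2087, 0.01  ]), array([ 0.4761, -0.0008,  0.01  ])] [array([ 0.5293, -0.0013,  0.018 ])]
base scene [array([ 0.4798, -0.0015,  0.005 ]), array([ 0.5315, -0.0002,  0.005 ]), array([0.4835, 0.2097, 0.005 ])]
a [ 0.5415 -0.1445  0.025 ] [ 0.5434 -0.1497  0.018 ]
a ends [ 0.5604 -0.1548  0.024 ] [ 0.5245 -0.1352  0.024 ]
b [ 0.4694 -0.1407  0.026 ] [ 0.4897 -0.1468  0.013 ] [ 0.471  -0.1449  0.026 ] [ 0.492  -0.1462  0.013 ]
tray [array([0.5575, 0.3755, 0.05  ]), array([0.5567, 0.2582, 0.05  ]), array([0.4126, 0.2477, 0.05  ]), array([0.4136, 0.3789, 0.05  ])]
jar [0.5799 0.2031 0.08  ]
brass [0.5932 0.0969 0.042 ]
cruc [ 0.6065 -0.0282  0.026 ]
purple [ 0.4558 -0.2538  0.02  ] cruc2 [ 0.5186 -0.4254  0.026 ]
[[-0.0011  0.403   0.9152]
 [-0.0018  0.9152 -0.403 ]
 [-1.     -0.0021 -0.0003]]
```

play_rows([
  {"delta_pos": [0.19, -0.35, -0.02], "delta_rot": [0, 0, 0], "claw": 50},
  {"delta_pos": [0.19, -0.35, -0.02], "delta_rot": [0, 0, 0], "claw": 50},
  {"delta_pos": [0.19, -0.35, -0.02], "delta_rot": [0, 0, 0], "claw": 50},
  {"delta_pos": [0.19, -0.35, -0.02], "delta_rot": [0, 0, 0], "claw": 50},
  {"delta_pos": [0.19, -0.35, -0.02], "delta_rot": [0, 0, 0], "claw": 50},
  {"delta_pos": [0.19, -0.35, -0.02], "delta_rot": [0, 0, 0], "claw": 50},
  {"delta_pos": [0.19, -0.35, -0.02], "delta_rot": [0, 0, 0], "claw": 50},
  {"delta_pos": [0.19, -0.35, -0.02], "delta_rot": [0, 0, 0], "claw": 50},
  {"delta_pos": [0.19, -0.35, -0.02], "delta_rot": [0, 0, 0], "claw": 50},
  {"delta_pos": [0.271, -0.764, -0.1], "delta_rot": [0, 0, -0.027], "claw": 50},
  {"delta_pos": [0.271, -0.764, -0.1], "delta_rot": [0, 0, -0.027], "claw": 50},
  {"delta_pos": [0.271, -0.764, -0.1], "delta_rot": [0, 0, -0.027], "claw": 50},
  {"delta_pos": [0.271, -0.764, -0.1], "delta_rot": [0, 0, -0.027], "claw": 50},
  {"delta_pos": [0.271, -0.764, -0.1], "delta_rot": [0, 0, -0.027], "claw": 50},
  {"delta_pos": [0.271, -0.764, -0.1], "delta_rot": [0, 0, -0.027], "claw": 50},
  {"delta_pos": [0.271, -0.764, -0.1], "delta_rot": [0, 0, -0.027], "claw": 50},
  {"delta_pos": [0.271, -0.764, -0.1], "delta_rot": [0, 0, -0.027], "claw": 50},
  {"delta_pos": [0.271, -0.764, -0.1], "delta_rot": [0, 0, -0.027], "claw": 50},
  {"delta_pos": [0.271, -0.764, -0.1], "delta_rot": [0, 0, -0.027], "claw": 50},
  {"delta_pos": [0.271, -0.764, -0.1], "delta_rot": [0, 0, -0.027], "claw": 50},
])

```text
time: 1.77
eef_pos: [0.5424, -0.1493, 0.1183]
tcp_rot: [0.174, 0.686, -0.176, 0.685]
contact_force: [0.5, 0.0, -0.5]
opening: 0.589
```

play_rows([
  {"delta_pos": [0, 0.002, -0.04], "delta_rot": [0, 0, 0], "claw": 50},
  {"delta_pos": [0, 0.002, -0.07], "delta_rot": [0, 0, 0], "claw": 50},
  {"delta_pos": [0, 0.002, -0.087], "delta_rot": [0, 0, 0], "claw": 50},
  {"delta_pos": [0, 0.002, -0.087], "delta_rot": [0, 0, 0], "claw": 50},
  {"delta_pos": [0, 0.002, -0.087], "delta_rot": [0, 0, 0], "claw": 0},
  {"delta_pos": [0, 0.002, -0.087], "delta_rot": [0, 0, 0], "claw": 0},
  {"delta_pos": [0, 0.002, -0.087], "delta_rot": [0, 0, 0], "claw": 0},
  {"delta_pos": [0, 0.002, -0.087], "delta_rot": [0, 0, 0], "claw": 0},
  {"delta_pos": [0, 0.002, -0.087], "delta_rot": [0, 0, 0], "claw": 0},
  {"delta_pos": [0, 0.002, -0.087], "delta_rot": [0, 0, 0], "claw": 0},
  {"delta_pos": [0, 0.002, -0.087], "delta_rot": [0, 0, 0], "claw": 0},
], newtons=25)

```text
time: 2.68
eef_pos: [0.5427, -0.1474, 0.0319]
tcp_rot: [0.174, 0.685, -0.176, 0.685]
contact_force: [-0.4, -0.6, -0.6]
opening: -0.004
```

The gripper shut completely, so the grasp missed. I'll raise it and look.

play_rows([
  {"delta_pos": [0, 0, 0.08], "delta_rot": [0, 0, 0], "claw": 50},
  {"delta_pos": [0, 0.12, 0.1], "delta_rot": [0, 0, 0], "claw": 50},
  {"delta_pos": [0, 0.12, 0.1], "delta_rot": [0, 0, 0], "claw": 50},
  {"delta_pos": [0, 0.12, 0.1], "delta_rot": [0, 0, 0], "claw": 50},
  {"delta_pos": [0, 0.12, 0.1], "delta_rot": [0, 0, 0], "claw": 50},
  {"delta_pos": [0, 0.12, 0.1], "delta_rot": [0, 0, 0], "claw": 50},
])

```text
time: 3.18
eef_pos: [0.5437, -0.0255, 0.134]
tcp_rot: [0.173, 0.684, -0.175, 0.687]
contact_force: [0.3, -0.1, -0.2]
opening: 0.583
```

```bash
python3 - <<'E'
from h import *
t=ctrl.read_camera("top");s=ctrl.read_camera("scene");cv2.imwrite("pics/top1.png",t);cv2.imwrite("pics/scene1.png",s)
a=np.hstack([crop(t,295,200,80,80,5),crop(s,215,240,80,80,5)]);cv2.imwrite("pics/c3.png",a)
st=ctrl.get_state();print(st["eef_pos"],st["opening"],proj("top",st["eef_pos"]),proj("scene",st["eef_pos"]))
E
```

```text
[ 0.54247751 -0.02762955  0.13152539] 0.5854326808950441 [296.13394971 234.69716302] [270.11223729 214.24090088]
```

View pics/c3.png

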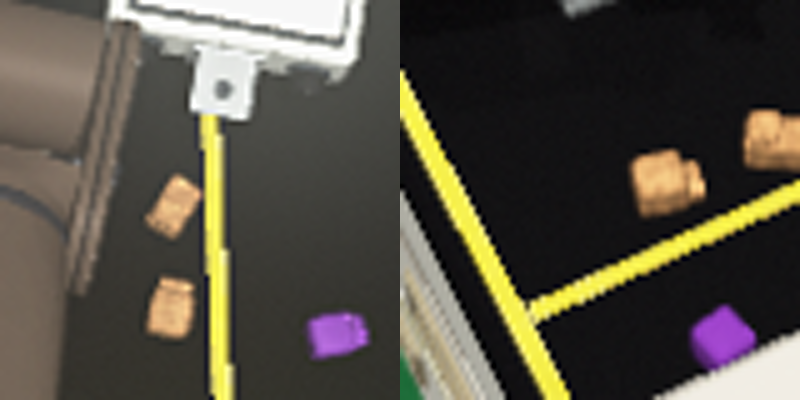

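```bash
python3 - <<'E'
from h import *
s=cv2.imread("pics/scene1.png");t=cv2.imread("pics/top1.png")
p=np.array([.5425,-.0276,.1315])
from scipy.spatial.transform import Rotation as R
M=R.from_quat(ctrl.get_state()["tcp_rot"]).as_matrix()
u0,v0=190,140
a=crop(s,u0,v0,110,110,5);b=crop(t,245,180,50,110,5)
for q,c in((p,(0,0,255)),(p+M[:,0]*.025,(0,255,0)),(p+M[:,0]*.006+M[:,1]*.025,(255,0,0)),(p+M[:,0]*.006-M[:,1]*.025,(255,0,0))):
    x=(proj("scene",q)-[u0,v0]+.5)*5;cv2.circle(a,tuple(int(i) for i in x),4,c,-1)
cv2.imwrite("pics/c4.png",np.hstack([a,b]))
print(M, ctrl.finger_overhang)
E
```

```text
[[-1.24955194e-03  4.79105738e-01  8.77756305e-01]
 [-2.77259187e-03  8.77751956e-01 -4.79107311e-01]
 [-9.99995376e-01 -3.03232946e-03  2.31568009e-04]] 0.025
```

View pics/c4.png

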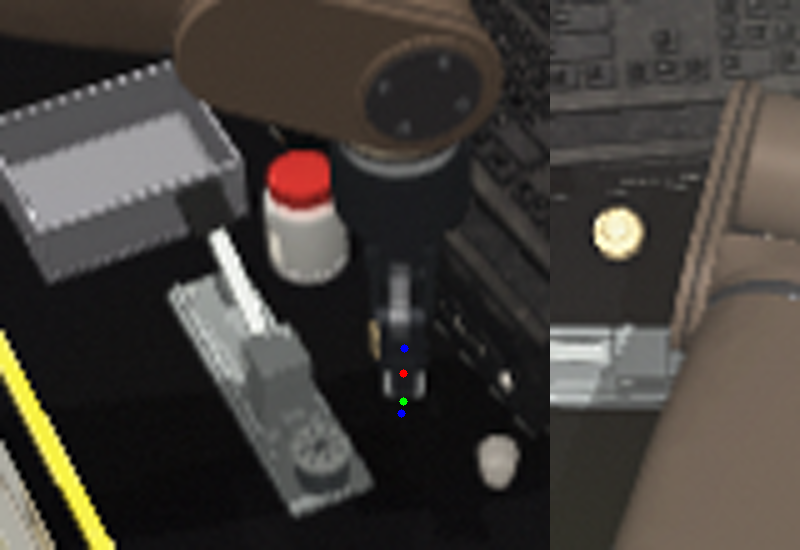

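play_rows([
  {"delta_pos": [0, -0.12, -0.03], "delta_rot": [0, 0, 0], "claw": 50},
  {"delta_pos": [0, -0.12, -0.03], "delta_rot": [0, 0, 0], "claw": 50},
  {"delta_pos": [0, -0.12, -0.03], "delta_rot": [0, 0, 0], "claw": 50},
  {"delta_pos": [0, -0.12, -0.03], "delta_rot": [0, 0, 0], "claw": 50},
  {"delta_pos": [0, -0.12, -0.07], "delta_rot": [0, 0, 0], "claw": 50},
  {"delta_pos": [0, -0.12, -0.1], "delta_rot": [0, 0, 0], "claw": 50},
  {"delta_pos": [0, -0.12, -0.1], "delta_rot": [0, 0, 0], "claw": 50},
  {"delta_pos": [0, -0.12, -0.1], "delta_rot": [0, 0, 0], "claw": 50},
  {"delta_pos": [0, -0.12, -0.1], "delta_rot": [0, 0, 0], "claw": 50},
])

```text
time: 4.03
eef_pos: [0.5428, -0.1484, 0.0321]
tcp_rot: [0.174, 0.685, -0.176, 0.685]
contact_force: [-0.4, -0.1, 1.2]
opening: 0.586
```

```bash
python3 - <<'E'
from h import *
s=ctrl.read_camera("scene");cv2.imwrite("pics/scene2.png",s)
st=ctrl.get_state();p=st["eef_pos"];print(p,st["opening"],st["qpos"])
u0,v0=245,190
a=crop(s,u0,v0,80,100,6);a=(255*(a/255.)**.5).astype(np.uint8)
from scipy.spatial.transform import Rotation as R
M=R.from_quat(st["tcp_rot"]).as_matrix()
for q,c in((p,(0,0,255)),(p+M[:,0]*.025,(0,255,0)),(p+M[:,0]*.02+M[:,1]*.025,(255,0,0)),(p+M[:,0]*.02-M[:,1]*.025,(255,0,0))):
    x=(proj("scene",q)-[u0,v0]+.5)*6;cv2.circle(a,tuple(int(i) for i in x),3,c,-1)
cv2.imwrite("pics/c5.png",a)
E
```

```text
[ 0.54365817 -0.14852215  0.03323483] 0.5858510043628011 [-0.4452329   0.27307621  1.97183623 -0.00397663  0.89386338 -1.51348513]
```

View pics/c5.png

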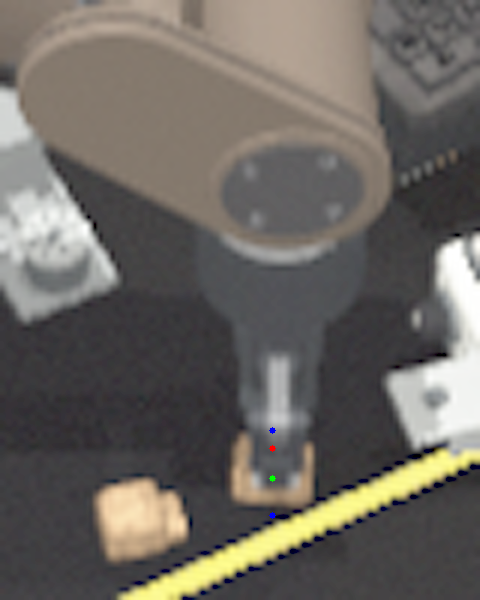

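The fingertips look about 15–20 mm higher than the numbers say. I'll feel for the bench in small steps.

play_rows([
  {"delta_pos": [0, 0.001, -0.003], "delta_rot": [0, 0, 0], "claw": 50},
  {"delta_pos": [0, 0.001, -0.006], "delta_rot": [0, 0, 0], "claw": 50},
  {"delta_pos": [0, 0.001, -0.009], "delta_rot": [0, 0, 0], "claw": 50},
  {"delta_pos": [0, 0.001, -0.012], "delta_rot": [0, 0, 0], "claw": 50},
  {"delta_pos": [0, 0.001, -0.012], "delta_rot": [0, 0, 0], "claw": 50},
])

```text
time: 4.5
eef_pos: [0.5433, -0.1472, 0.0208]
tcp_rot: [0.174, 0.685, -0.176, 0.686]
contact_force: [-0.9, -0.2, -0.5]
opening: 0.59
```

play_rows([
  {"delta_pos": [0, 0, 0], "delta_rot": [0, 0, 0], "claw": 35},
  {"delta_pos": [0, 0, 0], "delta_rot": [0, 0, 0], "claw": 30},
  {"delta_pos": [0, 0, 0], "delta_rot": [0, 0, 0], "claw": 20},
  {"delta_pos": [0, 0, 0], "delta_rot": [0, 0, 0], "claw": 20},
], newtons=25)

```text
time: 4.83
eef_pos: [0.5434, -0.1472, 0.0208]
tcp_rot: [0.174, 0.685, -0.176, 0.686]
contact_force: [-0.6, 0.6, -0.9]
opening: 0.237
```

play_rows([
  {"delta_pos": [0, 0, 0], "delta_rot": [0, 0, 0], "claw": 50},
  {"delta_pos": [0, 0, 0], "delta_rot": [0, 0, 0], "claw": 50},
  {"delta_pos": [0, 0, 0], "delta_rot": [0, 0, 0], "claw": 50},
  {"delta_pos": [0, 0, -0.003], "delta_rot": [0, 0, 0], "claw": 50},
  {"delta_pos": [0, 0, -0.006], "delta_rot": [0, 0, 0], "claw": 50},
  {"delta_pos": [0, 0, -0.009], "delta_rot": [0, 0, 0], "claw": 50},
  {"delta_pos": [0, 0, -0.009], "delta_rot": [0, 0, 0], "claw": 50},
])

```text
time: 5.42
eef_pos: [0.5427, -0.1469, 0.0108]
tcp_rot: [0.174, 0.685, -0.176, 0.685]
contact_force: [-0.2, 0.3, 0.4]
opening: 0.586
```

play_rows([
  {"delta_pos": [0, 0, 0], "delta_rot": [0, 0, 0], "claw": 35},
  {"delta_pos": [0, 0, 0], "delta_rot": [0, 0, 0], "claw": 25},
  {"delta_pos": [0, 0, 0], "delta_rot": [0, 0, 0], "claw": 18},
  {"delta_pos": [0, 0, 0], "delta_rot": [0, 0, 0], "claw": 18},
])

```text
time: 5.75
eef_pos: [0.543, -0.1471, 0.0112]
tcp_rot: [0.174, 0.685, -0.176, 0.685]
contact_force: [0.3, -0.0, 0.1]
opening: 0.244
```

play_rows([
  {"delta_pos": [0, 0, 0], "delta_rot": [0, 0, 0], "claw": 14},
  {"delta_pos": [0, 0, 0], "delta_rot": [0, 0, 0], "claw": 14},
])

```text
time: 5.92
eef_pos: [0.5431, -0.1472, 0.0113]
tcp_rot: [0.174, 0.685, -0.176, 0.685]
contact_force: [0.1, -0.6, -0.0]
opening: 0.242
```

play_rows([
  {"delta_pos": [0, 0, 0], "delta_rot": [0, 0, 0], "claw": 45},
  {"delta_pos": [0, 0, 0], "delta_rot": [0, 0, 0], "claw": 45},
  {"delta_pos": [0, 0, 0], "delta_rot": [0, 0, 0], "claw": 45},
  {"delta_pos": [0, 0, -0.004], "delta_rot": [0, 0, 0], "claw": 45},
  {"delta_pos": [0, 0, -0.008], "delta_rot": [0, 0, 0], "claw": 45},
  {"delta_pos": [0, 0, -0.012], "delta_rot": [0, 0, 0], "claw": 45},
  {"delta_pos": [0, 0, -0.012], "delta_rot": [0, 0, 0], "claw": 45},
])

```text
time: 6.5
eef_pos: [0.5421, -0.1467, -0.0021]
tcp_rot: [0.174, 0.686, -0.176, 0.685]
contact_force: [-0.6, 0.2, -0.0]
opening: 0.531
```

play_rows([
  {"delta_pos": [0, 0, 0], "delta_rot": [0, 0, 0], "claw": 30},
  {"delta_pos": [0, 0, 0], "delta_rot": [0, 0, 0], "claw": 16},
  {"delta_pos": [0, 0, 0], "delta_rot": [0, 0, 0], "claw": 16},
  {"delta_pos": [0, 0, 0], "delta_rot": [0, 0, 0], "claw": 16},
])

```text
time: 6.83
eef_pos: [0.5423, -0.1468, -0.002]
tcp_rot: [0.174, 0.686, -0.176, 0.685]
contact_force: [-0.3, 0.4, -0.2]
opening: 0.275
```

```bash
python3 - <<'E'
from h import *
s=ctrl.read_camera("scene");cv2.imwrite("pics/scene3.png",s)
st=ctrl.get_state();p=st["eef_pos"];print(p,st["opening"],st["qpos"],st["contact_force"])
u0,v0=245,190
a=crop(s,u0,v0,80,100,6);a=(255*(a/255.)**.5).astype(np.uint8)
cv2.imwrite("pics/c6.png",a)
E
```

```text
[ 0.54224325 -0.14677744 -0.00197906] 0.27539526585404633 [-0.4434614   0.33077639  1.97958788 -0.00426536  0.83185538 -1.51151735] [ 0.26273294 -0.33014343  0.52775717]
```

View pics/c6.png

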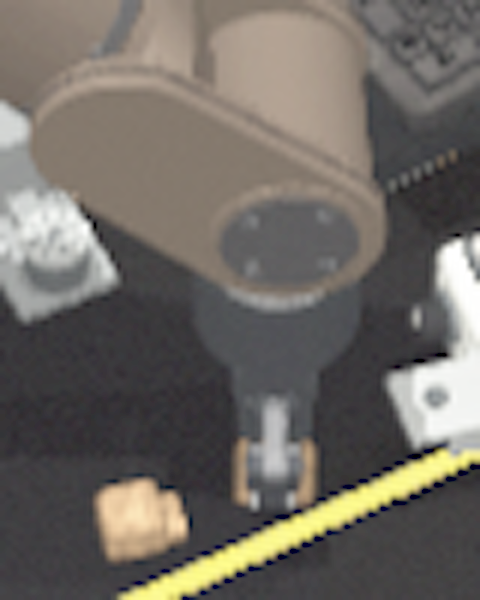

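The fingers now hold block a at an opening of about 24 mm. The true fingertip height is therefore about 29 mm more than the reading implies. I'll lift it and carry it to the tray.

play_rows([
  {"delta_pos": [0, 0, 0.03], "delta_rot": [0, 0, 0], "claw": 10},
  {"delta_pos": [0, 0, 0.07], "delta_rot": [0, 0, 0], "claw": 10},
  {"delta_pos": [0, 0, 0.11], "delta_rot": [0, 0, 0], "claw": 10},
  {"delta_pos": [-0.027, 0.462, 0.13], "delta_rot": [0, 0, 0], "claw": 10},
  {"delta_pos": [-0.027, 0.462, 0.13], "delta_rot": [0, 0, 0], "claw": 10},
  {"delta_pos": [-0.027, 0.462, 0.13], "delta_rot": [0, 0, 0], "claw": 10},
  {"delta_pos": [-0.027, 0.462, 0.13], "delta_rot": [0, 0, 0], "claw": 10},
  {"delta_pos": [-0.027, 0.462, 0.13], "delta_rot": [0, 0, 0], "claw": 10},
  {"delta_pos": [-0.027, 0.462, 0.13], "delta_rot": [0, 0, 0], "claw": 10},
  {"delta_pos": [-0.027, 0.462, 0.13], "delta_rot": [0, 0, 0], "claw": 10},
  {"delta_pos": [-0.027, 0.462, 0.13], "delta_rot": [0, 0, 0], "claw": 10},
  {"delta_pos": [-0.027, 0.462, 0.13], "delta_rot": [0, 0, 0], "claw": 10},
  {"delta_pos": [-0.027, 0.462, 0.13], "delta_rot": [0, 0, 0], "claw": 10},
  {"delta_pos": [-0.027, 0.462, 0.13], "delta_rot": [0, 0, 0], "claw": 10},
  {"delta_pos": [-0.027, 0.462, 0.13], "delta_rot": [0, 0, 0], "claw": 10},
  {"delta_pos": [-0.027, 0.462, 0.13], "delta_rot": [0, 0, 0], "claw": 10},
  {"delta_pos": [-0.027, 0.462, 0.13], "delta_rot": [0, 0, 0], "claw": 10},
  {"delta_pos": [-0.027, 0.462, 0.13], "delta_rot": [0, 0, 0], "claw": 10},
  {"delta_pos": [-0.027, 0.462, 0.13], "delta_rot": [0, 0, 0], "claw": 10},
], newtons=30)

```text
time: 8.47
eef_pos: [0.5154, 0.3136, 0.1277]
tcp_rot: [0.174, 0.686, -0.177, 0.684]
contact_force: [0.7, 0.1, -0.1]
opening: 0.271
```

play_rows([
  {"delta_pos": [0, 0, -0.04], "delta_rot": [0, 0, 0], "claw": 10},
  {"delta_pos": [0, 0, -0.08], "delta_rot": [0, 0, 0], "claw": 10},
  {"delta_pos": [0, 0, -0.11], "delta_rot": [0, 0, 0], "claw": 10},
  {"delta_pos": [0, 0, -0.115], "delta_rot": [0, 0, 0], "claw": 10},
  {"delta_pos": [0, 0, -0.115], "delta_rot": [0, 0, 0], "claw": 10},
  {"delta_pos": [0, 0, -0.115], "delta_rot": [0, 0, 0], "claw": 40},
  {"delta_pos": [0, 0, -0.115], "delta_rot": [0, 0, 0], "claw": 40},
  {"delta_pos": [0, 0, -0.115], "delta_rot": [0, 0, 0], "claw": 40},
  {"delta_pos": [0, 0, -0.08], "delta_rot": [0, 0, 0], "claw": 40},
  {"delta_pos": [0, 0, -0.04], "delta_rot": [0, 0, 0], "claw": 40},
  {"delta_pos": [0, 0, 0], "delta_rot": [0, 0, 0], "claw": 50},
])

```text
time: 9.38
eef_pos: [0.5153, 0.3136, 0.1301]
tcp_rot: [0.174, 0.685, -0.177, 0.685]
contact_force: [0.7, 0.6, -0.9]
opening: 0.582
```

play_rows([
  {"delta_pos": [-0.045, -0.457, 0], "delta_rot": [0, 0, 0], "claw": 50},
  {"delta_pos": [-0.045, -0.457, 0], "delta_rot": [0, 0, 0.087], "claw": 50},
  {"delta_pos": [-0.045, -0.457, 0], "delta_rot": [0, 0, 0.087], "claw": 50},
  {"delta_pos": [-0.045, -0.457, 0], "delta_rot": [0, 0, 0.087], "claw": 50},
  {"delta_pos": [-0.045, -0.457, 0], "delta_rot": [0, 0, 0.087], "claw": 50},
  {"delta_pos": [-0.045, -0.457, 0], "delta_rot": [0, 0, 0.087], "claw": 50},
  {"delta_pos": [-0.045, -0.457, 0], "delta_rot": [0, 0, 0.087], "claw": 50},
  {"delta_pos": [-0.045, -0.457, 0], "delta_rot": [0, 0, 0.087], "claw": 50},
  {"delta_pos": [-0.045, -0.457, 0], "delta_rot": [0, 0, 0.087], "claw": 50},
  {"delta_pos": [-0.045, -0.457, 0], "delta_rot": [0, 0, 0.087], "claw": 50},
  {"delta_pos": [-0.045, -0.457, 0], "delta_rot": [0, 0, 0.087], "claw": 50},
  {"delta_pos": [-0.045, -0.457, 0], "delta_rot": [0, 0, 0.087], "claw": 50},
  {"delta_pos": [-0.045, -0.457, 0], "delta_rot": [0, 0, 0.087], "claw": 50},
  {"delta_pos": [-0.045, -0.457, -0.04], "delta_rot": [0, 0, 0.087], "claw": 50},
  {"delta_pos": [-0.045, -0.457, -0.08], "delta_rot": [0, 0, 0.087], "claw": 50},
  {"delta_pos": [-0.045, -0.457, -0.08], "delta_rot": [0, 0, 0.087], "claw": 50},
  {"delta_pos": [-0.045, -0.457, -0.08], "delta_rot": [0, 0, 0.087], "claw": 50},
])

```text
time: 10.8
eef_pos: [0.4688, -0.1411, 0.0487]
tcp_rot: [0.08, 0.705, -0.08, 0.7]
contact_force: [0.6, -0.8, 0.1]
opening: 0.584
```

play_rows([
  {"delta_pos": [0.001, -0.002, -0.025], "delta_rot": [0, 0, 0], "claw": 50},
  {"delta_pos": [0.001, -0.002, -0.045], "delta_rot": [0, 0, 0], "claw": 50},
  {"delta_pos": [0.001, -0.002, -0.049], "delta_rot": [0, 0, 0], "claw": 50},
  {"delta_pos": [0.001, -0.002, -0.049], "delta_rot": [0, 0, 0], "claw": 50},
  {"delta_pos": [0.001, -0.002, -0.049], "delta_rot": [0, 0, 0], "claw": 30},
  {"delta_pos": [0.001, -0.002, -0.049], "delta_rot": [0, 0, 0], "claw": 15},
  {"delta_pos": [0.001, -0.002, -0.049], "delta_rot": [0, 0, 0], "claw": 15},
  {"delta_pos": [0.001, -0.002, -0.049], "delta_rot": [0, 0, 0], "claw": 15},
  {"delta_pos": [0.001, -0.002, -0.049], "delta_rot": [0, 0, 0], "claw": 15},
], newtons=30)

```text
time: 11.55
eef_pos: [0.4719, -0.1439, 0.0023]
tcp_rot: [0.079, 0.703, -0.081, 0.702]
contact_force: [-0.7, 1.6, 6.2]
opening: 0.313
```

play_rows([
  {"delta_pos": [0, 0, 0.03], "delta_rot": [0, 0, 0], "claw": 10},
  {"delta_pos": [0, 0, 0.07], "delta_rot": [0, 0, 0], "claw": 10},
  {"delta_pos": [0, 0, 0.11], "delta_rot": [0, 0, 0], "claw": 10},
  {"delta_pos": [-0.02, 0.459, 0.14], "delta_rot": [0, 0, 0], "claw": 10},
  {"delta_pos": [-0.02, 0.459, 0.14], "delta_rot": [0, 0, 0], "claw": 10},
  {"delta_pos": [-0.02, 0.459, 0.14], "delta_rot": [0, 0, 0], "claw": 10},
  {"delta_pos": [-0.02, 0.459, 0.14], "delta_rot": [0, 0, 0], "claw": 10},
  {"delta_pos": [-0.02, 0.459, 0.14], "delta_rot": [0, 0, 0], "claw": 10},
  {"delta_pos": [-0.02, 0.459, 0.14], "delta_rot": [0, 0, 0], "claw": 10},
  {"delta_pos": [-0.02, 0.459, 0.14], "delta_rot": [0, 0, 0], "claw": 10},
  {"delta_pos": [-0.02, 0.459, 0.14], "delta_rot": [0, 0, 0], "claw": 10},
  {"delta_pos": [-0.02, 0.459, 0.14], "delta_rot": [0, 0, 0], "claw": 10},
  {"delta_pos": [-0.02, 0.459, 0.14], "delta_rot": [0, 0, 0], "claw": 10},
  {"delta_pos": [-0.02, 0.459, 0.14], "delta_rot": [0, 0, 0], "claw": 10},
  {"delta_pos": [-0.02, 0.459, 0.14], "delta_rot": [0, 0, 0], "claw": 10},
  {"delta_pos": [-0.02, 0.459, 0.14], "delta_rot": [0, 0, 0], "claw": 10},
  {"delta_pos": [-0.02, 0.459, 0.14], "delta_rot": [0, 0, 0], "claw": 10},
  {"delta_pos": [-0.02, 0.459, 0.14], "delta_rot": [0, 0, 0], "claw": 10},
])

```text
time: 13.05
eef_pos: [0.4519, 0.314, 0.1423]
tcp_rot: [0.079, 0.703, -0.081, 0.702]
contact_force: [0.2, -0.4, 0.3]
opening: 0.323
```

play_rows([
  {"delta_pos": [0, 0, -0.04], "delta_rot": [0, 0, 0], "claw": 10},
  {"delta_pos": [0, 0, -0.08], "delta_rot": [0, 0, 0], "claw": 10},
  {"delta_pos": [0, 0, -0.11], "delta_rot": [0, 0, 0], "claw": 10},
  {"delta_pos": [0, 0, -0.122], "delta_rot": [0, 0, 0], "claw": 10},
  {"delta_pos": [0, 0, -0.122], "delta_rot": [0, 0, 0], "claw": 10},
  {"delta_pos": [0, 0, -0.122], "delta_rot": [0, 0, 0], "claw": 42},
  {"delta_pos": [0, 0, -0.122], "delta_rot": [0, 0, 0], "claw": 42},
  {"delta_pos": [0, 0, -0.122], "delta_rot": [0, 0, 0], "claw": 42},
  {"delta_pos": [0, 0, -0.08], "delta_rot": [0, 0, 0], "claw": 42},
  {"delta_pos": [0, 0, -0.04], "delta_rot": [0, 0, 0], "claw": 42},
  {"delta_pos": [0, 0, 0], "delta_rot": [0, 0, 0], "claw": 55},
])

```text
time: 13.97
eef_pos: [0.4521, 0.3141, 0.1452]
tcp_rot: [0.08, 0.703, -0.081, 0.702]
contact_force: [1.2, 0.6, 0.4]
opening: 0.622
```

play_rows([
  {"delta_pos": [0.0525, -0.235, 0], "delta_rot": [0, 0, -0.43], "claw": 55},
  {"delta_pos": [0.0525, -0.235, 0], "delta_rot": [0, 0, -0.43], "claw": 55},
  {"delta_pos": [0.0525, -0.235, 0], "delta_rot": [0, 0, -0.43], "claw": 55},
  {"delta_pos": [0.0525, -0.235, 0], "delta_rot": [0, 0, -0.43], "claw": 55},
  {"delta_pos": [0.0525, -0.235, 0], "delta_rot": [0, 0, -0.43], "claw": 55},
  {"delta_pos": [0.0525, -0.235, 0], "delta_rot": [0, 0, -0.43], "claw": 55},
  {"delta_pos": [0.0525, -0.235, 0], "delta_rot": [0, 0, -0.43], "claw": 55},
  {"delta_pos": [0.0525, -0.235, 0], "delta_rot": [0, 0, -0.43], "claw": 55},
  {"delta_pos": [0.0525, -0.235, 0], "delta_rot": [0, 0, -0.43], "claw": 55},
  {"delta_pos": [0.0525, -0.235, 0], "delta_rot": [0, 0, -0.43], "claw": 55},
  {"delta_pos": [0.0525, -0.235, 0], "delta_rot": [0, 0, -0.43], "claw": 55},
  {"delta_pos": [0.0525, -0.235, 0], "delta_rot": [0, 0, -0.43], "claw": 55},
  {"delta_pos": [0.0525, -0.235, 0], "delta_rot": [0, 0, -0.43], "claw": 55},
  {"delta_pos": [0.0525, -0.235, 0], "delta_rot": [0, 0, -0.43], "claw": 55},
])

```text
time: 15.13
eef_pos: [0.505, 0.0792, 0.1463]
tcp_rot: [-0.501, -0.499, 0.501, -0.499]
contact_force: [0.2, 0.5, 0.2]
opening: 0.642
```

```bash
python3 - <<'E'
from h import *
s=ctrl.read_camera("scene");t=ctrl.read_camera("top");cv2.imwrite("pics/scene4.png",s);cv2.imwrite("pics/top4.png",t)
st=ctrl.get_state();print(st["eef_pos"],st["tcp_rot"],st["qpos"][5])
a=np.hstack([crop(s,180,130,130,150,4)[:600],crop(t,165,225,60,60,4) if 0 else cv2.copyMakeBorder(crop(t,165,225,60,60,4),0,360,0,0,0)])
cv2.imwrite("pics/c7.png",a)
E
```

```text
[0.50479305 0.07920554 0.14580186] [-0.50136727 -0.49868507  0.50186558 -0.49807127] -0.03673257126945531
```

View pics/c7.png

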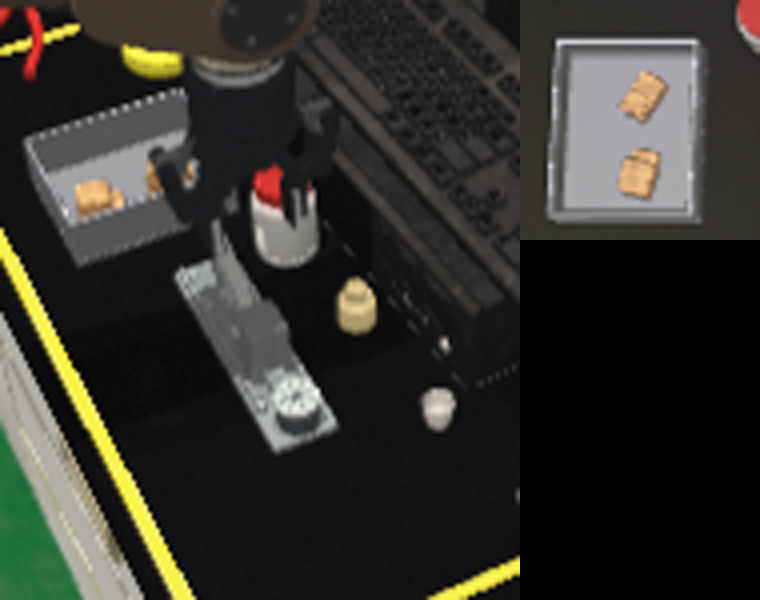

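The scene view shows both offcuts in the tray and the gripper above the jack, with its tips at about crop (200,225) and (295,215).

```bash
python3 - <<'E'
from h import *
for z in(.11,.12,.13,.14,.15): print(z,[((proj("scene",(x,.079,z))-[180,130])*4).round() for x in(.505-.03,.505,.505+.03)])
E
```

```text
0.11 [array([218., 293.]), array([254., 279.]), array([290., 266.])]
0.12 [array([217., 284.]), array([253., 270.]), array([289., 257.])]
0.13 [array([216., 275.]), array([252., 261.]), array([288., 248.])]
0.14 [array([214., 266.]), array([251., 252.]), array([288., 239.])]
0.15 [array([213., 256.]), array([250., 243.]), array([287., 229.])]
```

play_rows([
  {"delta_pos": [0, 0, -0.04], "delta_rot": [0, 0, 0], "claw": 55},
  {"delta_pos": [0, 0, -0.08], "delta_rot": [0, 0, 0], "claw": 55},
  {"delta_pos": [0, 0, -0.105], "delta_rot": [0, 0, 0], "claw": 55},
  {"delta_pos": [0, 0, -0.118], "delta_rot": [0, 0, 0], "claw": 55},
  {"delta_pos": [0, 0, -0.118], "delta_rot": [0, 0, 0], "claw": 55},
  {"delta_pos": [0, 0, -0.118], "delta_rot": [0, 0, 0], "claw": 40},
  {"delta_pos": [0, 0, -0.118], "delta_rot": [0, 0, 0], "claw": 25},
  {"delta_pos": [0, 0, -0.118], "delta_rot": [0, 0, 0], "claw": 20},
  {"delta_pos": [0, 0, -0.118], "delta_rot": [0, 0, 0], "claw": 20},
  {"delta_pos": [0, 0, -0.118], "delta_rot": [0, 0, 0], "claw": 20},
], newtons=60)

```text
time: 16.07
eef_pos: [0.5056, 0.0792, 0.029]
tcp_rot: [0.502, 0.498, -0.501, 0.499]
contact_force: [-1.1, -0.5, 1.8]
opening: 0.391
```

play_rows([
  {"delta_pos": [0, 0, 0.015], "delta_rot": [0, 0, 0], "claw": 15},
  {"delta_pos": [0, 0, 0.04], "delta_rot": [0, 0, 0], "claw": 15},
  {"delta_pos": [0, 0, 0.07], "delta_rot": [0, 0, 0], "claw": 15},
  {"delta_pos": [-0.006, -0.03, 0.07], "delta_rot": [0, 0, 0], "claw": 15},
  {"delta_pos": [-0.012, -0.06, 0.07], "delta_rot": [0, 0, 0], "claw": 15},
  {"delta_pos": [-0.012, -0.09, 0.07], "delta_rot": [0, 0, 0.03], "claw": 15},
  {"delta_pos": [-0.012, -0.12, 0.07], "delta_rot": [0, 0, 0.06], "claw": 15},
  {"delta_pos": [-0.012, -0.15, 0.07], "delta_rot": [0, 0, 0.1], "claw": 15},
  {"delta_pos": [-0.012, -0.18, 0.07], "delta_rot": [0, 0, 0.14], "claw": 15},
  {"delta_pos": [-0.012, -0.21, 0.07], "delta_rot": [0, 0, 0.18], "claw": 15},
  {"delta_pos": [-0.012, -0.232, 0.07], "delta_rot": [0, 0, 0.22], "claw": 15},
  {"delta_pos": [-0.012, -0.232, 0.07], "delta_rot": [0, 0, 0.26], "claw": 15},
  {"delta_pos": [-0.012, -0.232, 0.07], "delta_rot": [0, 0, 0.3], "claw": 15},
  {"delta_pos": [-0.012, -0.232, 0.07], "delta_rot": [0, 0, 0.34], "claw": 15},
  {"delta_pos": [-0.012, -0.232, 0.07], "delta_rot": [0, 0, 0.38], "claw": 15},
  {"delta_pos": [-0.012, -0.232, 0.07], "delta_rot": [0, 0, 0.41], "claw": 15},
  {"delta_pos": [-0.012, -0.232, 0.07], "delta_rot": [0, 0, 0.443], "claw": 15},
  {"delta_pos": [-0.012, -0.232, 0.07], "delta_rot": [0, 0, 0.443], "claw": 15},
  {"delta_pos": [-0.012, -0.232, 0.07], "delta_rot": [0, 0, 0.443], "claw": 15},
  {"delta_pos": [-0.012, -0.232, 0.07], "delta_rot": [0, 0, 0.443], "claw": 15},
])

```text
time: 17.73
eef_pos: [0.4931, -0.1525, 0.0984]
tcp_rot: [0.067, 0.704, -0.066, 0.704]
contact_force: [-0.1, -1.0, -6.8]
opening: 0.385
```

play_rows([
  {"delta_pos": [0, 0, -0.03], "delta_rot": [0, 0, 0], "claw": 15},
  {"delta_pos": [0, 0, -0.055], "delta_rot": [0, 0, 0], "claw": 15},
  {"delta_pos": [0, 0, -0.065], "delta_rot": [0, 0, 0], "claw": 15},
  {"delta_pos": [0, 0, -0.065], "delta_rot": [0, 0, 0], "claw": 15},
  {"delta_pos": [0, 0, -0.065], "delta_rot": [0, 0, 0], "claw": 15},
])

```text
time: 18.15
eef_pos: [0.4933, -0.1526, 0.0335]
tcp_rot: [0.067, 0.704, -0.066, 0.704]
contact_force: [-0.0, -0.3, -7.0]
opening: 0.384
```

```bash
python3 - <<'E'
from h import *
s=ctrl.read_camera("scene");t=ctrl.read_camera("top");cv2.imwrite("pics/scene5.png",s);cv2.imwrite("pics/top5.png",t)
st=ctrl.get_state();print(st["eef_pos"],st["contact_force"])
a=np.hstack([crop(s,220,215,95,100,4)[:400],crop(t,295,185,95,100,4)])
a=(255*(a/255.)**.6).astype(np.uint8)
cv2.imwrite("pics/c8.png",a)
E
```

```text
[ 0.49423822 -0.15307919  0.03476941] [ 0.9968549   0.22412076 -6.95477516]
```

View pics/c8.png

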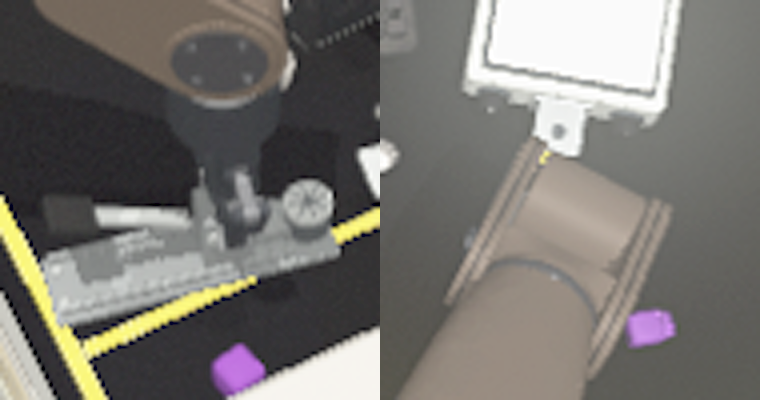

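```bash
python3 - <<'E'
from h import *
np.set_printoptions(precision=4,suppress=True)
f=lambda x,y,z: ray("scene",220+(x+.5)/4-.5,215+(y+.5)/4-.5,z)
for z in(.040,.045):print("saddle",f(309,203,z))
a,b=f(339,256,.006),f(65,325,.006);d=a-b
print(a,b,np.linalg.norm(d),np.degrees(np.arctan2(d[1],d[0])))
print("stirrer hole now?", s1(513,406,.062))
E
```

```text
saddle [ 0.5571 -0.1652  0.04  ]
saddle [ 0.5553 -0.1681  0.045 ]
[ 0.566  -0.1956  0.006 ] [ 0.3676 -0.1554  0.006 ] 0.20243664756400825 -11.438352256384789
stirrer hole now? [ 0.6167 -0.1764  0.062 ]
```

play_rows([
  {"delta_pos": [0, 0, -0.0025], "delta_rot": [0, 0, 0], "claw": 15},
  {"delta_pos": [0.01, -0.002, -0.0025], "delta_rot": [0, 0, 0], "claw": 15},
  {"delta_pos": [0.02, -0.0035, -0.0025], "delta_rot": [0, 0, 0], "claw": 15},
  {"delta_pos": [0.03, -0.005, -0.0025], "delta_rot": [0, 0, 0], "claw": 15},
  {"delta_pos": [0.04, -0.007, -0.0025], "delta_rot": [0, 0, 0], "claw": 15},
  {"delta_pos": [0.05, -0.0085, -0.0025], "delta_rot": [0, 0, 0], "claw": 15},
  {"delta_pos": [0.0605, -0.0105, -0.0025], "delta_rot": [0, 0, 0], "claw": 15},
  {"delta_pos": [0.0605, -0.0105, -0.0025], "delta_rot": [0, 0, 0], "claw": 15},
  {"delta_pos": [0.0605, -0.0105, -0.004], "delta_rot": [0, 0, 0], "claw": 15},
  {"delta_pos": [0.0605, -0.0105, -0.005], "delta_rot": [0, 0, 0], "claw": 15},
  {"delta_pos": [0.0605, -0.0105, -0.0055], "delta_rot": [0, 0, 0], "claw": 15},
  {"delta_pos": [0.0605, -0.0105, -0.0055], "delta_rot": [0, 0, 0], "claw": 15},
])

```text
time: 19.25
eef_pos: [0.554, -0.1632, 0.029]
tcp_rot: [0.067, 0.705, -0.066, 0.703]
contact_force: [-4.6, 0.4, -3.4]
opening: 0.385
```

play_rows([
  {"delta_pos": [0, 0, -0.001], "delta_rot": [0, 0, 0], "claw": 15},
  {"delta_pos": [0, 0, -0.001], "delta_rot": [0, 0, 0], "claw": 15},
  {"delta_pos": [0, 0, -0.001], "delta_rot": [0, 0, 0], "claw": 38},
  {"delta_pos": [0, 0, 0], "delta_rot": [0, 0, 0], "claw": 50},
  {"delta_pos": [0, 0, 0], "delta_rot": [0, 0, 0], "claw": 55},
  {"delta_pos": [0, 0, 0], "delta_rot": [0, 0, 0], "claw": 55},
  {"delta_pos": [0, 0, 0.03], "delta_rot": [0, 0, 0], "claw": 55},
  {"delta_pos": [0, 0, 0.07], "delta_rot": [0, 0, 0], "claw": 55},
  {"delta_pos": [0, 0, 0.11], "delta_rot": [0, 0, 0], "claw": 55},
  {"delta_pos": [0, 0.04, 0.13], "delta_rot": [0, 0, 0], "claw": 55},
  {"delta_pos": [0, 0.08, 0.13], "delta_rot": [0, 0, 0], "claw": 55},
  {"delta_pos": [0, 0.12, 0.13], "delta_rot": [0, 0, 0], "claw": 30},
  {"delta_pos": [0, 0.16, 0.13], "delta_rot": [0, 0, 0], "claw": 0},
  {"delta_pos": [0, 0.2, 0.13], "delta_rot": [0, 0, 0], "claw": 0},
  {"delta_pos": [0, 0.24, 0.13], "delta_rot": [0, 0, 0], "claw": 0},
  {"delta_pos": [0, 0.24, 0.13], "delta_rot": [0, 0, 0], "claw": 0},
])

```text
time: 20.58
eef_pos: [0.5538, 0.0829, 0.1598]
tcp_rot: [0.065, 0.704, -0.062, 0.704]
contact_force: [0.6, -0.1, -0.8]
opening: 0.003
```

```bash
python3 - <<'E'
from h import *
s=ctrl.read_camera("scene");t=ctrl.read_camera("top");cv2.imwrite("pics/scene6.png",s);cv2.imwrite("pics/top6.png",t)
st=ctrl.get_state();print(st["eef_pos"],st["contact_force"],st["opening"])
a=np.hstack([crop(s,230,205,100,100,4)[:400],crop(t,290,180,100,100,4)])
a=(255*(a/255.)**.7).astype(np.uint8)
cv2.imwrite("pics/c9.png",a)
E
```

```text
[0.55427781 0.0782995  0.15955401] [-0.49802842  0.20688439  0.49296219] -0.0023477697637193534
```

View pics/c9.png

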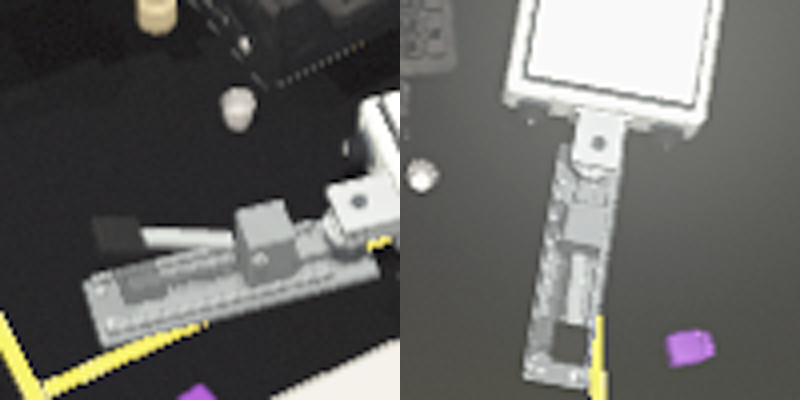

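```bash
python3 - <<'E'
from h import *
np.set_printoptions(precision=4,suppress=True)
f=lambda x,y,z: ray("top",290+(x+.5)/4-.5,180+(y+.5)/4-.5,z)
g=lambda x,y,z: ray("scene",230+(x+.5)/4-.5,205+(y+.5)/4-.5,z)
hT=f(198,143,.062);hS=g(360,201,.062)
print("hole",hT,hS)
bT=f(187,225,.066);bS=g(264,217,.066);print("block",bT,bS)
R=[f(124,378,.014),f(190,387,.014)];print("rear",R,np.linalg.norm(R[1]-R[0]),np.degrees(np.arctan2(*(R[0]-R[1])[:2])))
l=f(160,150,.018)-f(126,350,.018);print("edge yaw",np.degrees(np.arctan2(l[1],l[0])))
ps=np.radians(-10.8);d=np.array([np.cos(ps),np.sin(ps)])
m=np.mean(R,0)[:2];print("saddle via rear",m+d*.193,"via block T",bT[:2]+d*.0635,"S",bS[:2]+d*.0635)
# base front near corner scene & rear corner scene
print("front near",g(379,272,.005),"rear near",g(106,345,.005), "rear far",g(84,280,.014))
print("proj bracket/saddle arc bottom row:",[(proj("top",np.r_[hT[:2]-d*.018,z])-[290,180])*4 for z in(.062,.04)])
E
```

```text
hole [ 0.6221 -0.1766  0.062 ] [ 0.6245 -0.1769  0.062 ]
block [ 0.5509 -0.1643  0.066 ] [ 0.5554 -0.1595  0.066 ]
rear [array([ 0.4301, -0.1131,  0.014 ]), array([ 0.4221, -0.1685,  0.014 ])] 0.05603586001303391 8.217378216497112
edge yaw -11.223647595440438
saddle via rear [ 0.6157 -0.177 ] via block T [ 0.6133 -0.1762] S [ 0.6178 -0.1714]
front near [ 0.6284 -0.2044  0.005 ] rear near [ 0.4251 -0.1668  0.005 ] rear far [ 0.4324 -0.1157  0.014 ]
proj bracket/saddle arc bottom row: [array([193.2847, 161.9357]), array([189.9983, 167.878 ])]
```

The boss hole now measures about 7 mm farther on than before, so I'll check whether the stirrer was moved.

```bash
python3 - <<'E'
from h import *
def ecc(a,b,u,v,w,h):
    A=cv2.cvtColor(cv2.imread(f"pics/{a}.png")[v:v+h,u:u+w],6);B=cv2.cvtColor(cv2.imread(f"pics/{b}.png")[v:v+h,u:u+w],6)
    W=np.eye(2,3,dtype=np.float32)
    c,W=cv2.findTransformECC(A,B,W,cv2.MOTION_EUCLIDEAN,(3,200,1e-6),None,3);return c,W,(W@[w/2,h/2,1]-[w/2,h/2]),np.degrees(np.arctan2(W[1,0],W[0,0]))
for n in("top1","top4","top5","top6"):
    r=ecc("top0",n,312,155,64,68);print(n,r[0],r[2],r[3])
    r=ecc("top0",n,325,206,28,18) ;print("  bracket",r[0],r[2])
for n in("scene1","scene5","scene6"):
    r=ecc("scene0",n,305,215,80,70);print(n,r[0],r[2],r[3])
E
```

```text
top1 0.9924463938798931 [ 0.02950422 -0.06034686] 0.07458492
  bracket 0.9999936334993361 [-0.00134051 -0.00014396]
top4 0.9999949205143176 [-0.00070744  0.00057964] 0.002196413
  bracket 0.9999931760666163 [-0.00093118  0.00543584]
top5 0.9972178617128263 [ 0.0315211  -0.02639824] -0.0874502
  bracket 0.9643954689327747 [ 0.14652769 -0.14903865]
top6 0.9947067691004312 [-0.00686752 -1.79701555] 0.22938845
  bracket 0.9685103623468915 [-7.11934641e-04 -2.14522571e+00]
scene1 0.9999524086603936 [ 0.0185521  -0.00524173] -0.0015666095
scene5 0.9999881101531178 [ 0.00814323 -0.00077343] -0.0018974603
scene6 0.9713223823312975 [ 2.11466142 -0.69894223] -0.3534863
```

```bash
python3 - <<'E'
from h import *
t=cv2.cvtColor(cv2.imread("pics/top6.png"),6);t0=cv2.cvtColor(cv2.imread("pics/top0.png"),6)
print("now cols 326..348");
for r in range(210,246): print(r,*t[r,326:349])
print("before")
for r in range(210,228): print(r,*t0[r,326:349])
E
```

```text
now cols 326..348
210 77 77 77 77 75 74 100 114 179 230 234 232 231 229 230 229 230 231 231 237 167 153 174
211 76 77 76 77 77 75 72 74 206 234 234 232 231 229 230 230 230 231 232 238 172 157 170
212 76 77 78 78 77 75 73 78 225 236 233 232 232 232 232 231 231 231 235 243 158 82 101
213 75 76 77 78 76 75 72 89 230 237 234 234 231 232 231 232 233 232 237 205 111 74 77
214 76 75 76 76 75 74 69 100 233 238 235 235 173 128 144 223 234 233 239 187 99 75 80
215 75 75 76 75 81 79 71 139 230 237 236 220 147 118 115 177 230 235 245 163 74 78 79
216 75 75 74 77 129 125 102 179 233 236 236 205 141 120 123 190 230 235 244 160 75 78 81
217 74 74 73 86 129 122 109 211 236 235 235 236 203 161 173 229 235 235 244 154 71 78 79
218 73 74 72 100 133 122 104 236 240 236 235 235 236 237 237 235 234 236 247 161 73 78 78
219 72 72 69 103 132 121 105 232 238 235 235 234 235 235 234 234 234 237 229 143 79 77 77
220 72 70 68 150 149 120 94 152 156 208 229 231 234 236 234 235 236 240 219 125 74 75 78
221 72 70 69 164 187 140 98 147 185 170 180 162 149 161 193 220 234 241 207 114 72 76 76
222 71 69 66 163 168 16
[... 2949 characters left out ...]
5 234 237 176 138 171 230 235 236 244 155 71 77 79
220 74 73 75 73 74 72 64 238 241 236 235 235 237 239 237 235 235 237 247 157 70 77 78
221 72 74 74 74 72 70 67 234 241 236 235 233 235 236 235 235 235 239 211 114 72 77 79
222 72 72 72 72 72 71 65 116 134 201 228 233 235 238 237 237 238 243 198 104 71 76 77
223 72 72 73 73 73 73 71 67 57 188 221 226 143 113 146 215 231 246 169 84 73 76 76
224 71 71 72 73 71 73 72 71 61 191 223 229 142 60 64 62 68 72 69 71 74 76 75
225 70 71 71 71 72 71 72 70 63 191 223 229 144 64 70 71 72 73 73 74 75 75 75
226 70 70 70 72 71 71 72 69 61 188 224 227 163 79 69 72 73 75 74 75 74 74 74
227 70 70 71 70 71 71 71 69 62 160 219 224 238 150 66 71 73 74 74 74 73 74 74
```

```bash
python3 - <<'E'
from h import *
np.set_printoptions(precision=4,suppress=True)
d=np.array([np.cos(np.radians(-10.8)),np.sin(np.radians(-10.8))])
for r in(223.3,223.8):
    e=ray("top",338,r,.04);print("saddle rear edge",e,"centre",e[:2]+.018*d)
print("boss",ray("top",339.4,215.4,.062))
# block top: left edge/right edge rows 233..238, bottom edge, top edge
for n,(u,v) in dict(tl=(331.7,230.8),bl=(330.6,239.6),br=(339.6,241.3),tr=(340.8,231.6)).items():print(n,ray("top",u,v,.066))
E
```

```text
saddle rear edge [ 0.5998 -0.1748  0.04  ] centre [ 0.6174 -0.1782]
saddle rear edge [ 0.598  -0.1747  0.04  ] centre [ 0.6157 -0.1781]
boss [ 0.622  -0.1776  0.062 ]
tl [ 0.5683 -0.1493  0.066 ]
bl [ 0.5384 -0.1446  0.066 ]
br [ 0.5325 -0.1743  0.066 ]
tr [ 0.5653 -0.1796  0.066 ]
```

The stirrer was pushed about 6.5 mm straight back during the slide-in. The saddle centre is now at about (0.6165,-0.1775) and the boss at (0.622,-0.1775). I'll grip the block again, higher up this time, and slide the jack on the bench in 1 mm steps while watching the force.

play_rows([
  {"delta_pos": [0, -0.04, 0], "delta_rot": [0, 0, 0], "claw": 55},
  {"delta_pos": [0, -0.08, 0], "delta_rot": [0, 0, 0], "claw": 55},
  {"delta_pos": [0, -0.12, 0], "delta_rot": [0, 0, 0], "claw": 55},
  {"delta_pos": [0, -0.16, 0], "delta_rot": [0, 0, 0], "claw": 55},
  {"delta_pos": [0, -0.2, 0], "delta_rot": [0, 0, 0], "claw": 55},
  {"delta_pos": [0, -0.2415, 0], "delta_rot": [0, 0, 0], "claw": 55},
  {"delta_pos": [0, -0.2415, 0], "delta_rot": [0, 0, 0], "claw": 55},
  {"delta_pos": [0, -0.2415, -0.03], "delta_rot": [0, 0, 0], "claw": 55},
  {"delta_pos": [0, -0.2415, -0.07], "delta_rot": [0, 0, 0], "claw": 55},
  {"delta_pos": [0, -0.2415, -0.1], "delta_rot": [0, 0, 0], "claw": 55},
  {"delta_pos": [0, -0.2415, -0.116], "delta_rot": [0, 0, 0], "claw": 55},
  {"delta_pos": [0, -0.2415, -0.116], "delta_rot": [0, 0, 0], "claw": 55},
  {"delta_pos": [0, -0.2415, -0.116], "delta_rot": [0, 0, 0], "claw": 40},
  {"delta_pos": [0, -0.2415, -0.116], "delta_rot": [0, 0, 0], "claw": 28},
  {"delta_pos": [0, -0.2415, -0.116], "delta_rot": [0, 0, 0], "claw": 28},
  {"delta_pos": [0, -0.2415, -0.116], "delta_rot": [0, 0, 0], "claw": 28},
], newtons=40)

```text
time: 22.02
eef_pos: [0.5553, -0.1637, 0.0453]
tcp_rot: [0.065, 0.703, -0.065, 0.705]
contact_force: [-0.1, 0.3, 0.1]
opening: 0.384
```

play_rows([
  {"delta_pos": [0.001, 0, 0], "delta_rot": [0, 0, 0], "claw": 28},
  {"delta_pos": [0.002, 0, 0], "delta_rot": [0, 0, 0], "claw": 28},
  {"delta_pos": [0.003, 0, 0], "delta_rot": [0, 0, 0], "claw": 28},
])

```text
time: 22.27
eef_pos: [0.5557, -0.1635, 0.0452]
tcp_rot: [0.065, 0.706, -0.065, 0.702]
contact_force: [-11.1, 0.1, 3.0]
opening: 0.386
```

```bash
cat > m.py <<'E'
from h import *
import sys
n=sys.argv[1]
s=ctrl.read_camera("scene");t=ctrl.read_camera("top");cv2.imwrite(f"pics/scene{n}.png",s);cv2.imwrite(f"pics/top{n}.png",t)
st=ctrl.get_state();print(st["time"],st["eef_pos"],st["contact_force"],st["opening"])
A=cv2.imread("pics/scene0.png")
for b in("scene0","scene6"):
    A=cv2.imread(f"pics/{b}.png")
    u,v,w,h=340,212,60,48
    W=np.eye(2,3,dtype=np.float32)
    c,W=cv2.findTransformECC(cv2.cvtColor(A[v:v+h,u:u+w],6),cv2.cvtColor(s[v:v+h,u:u+w],6),W,cv2.MOTION_TRANSLATION,(3,200,1e-6),None,3);print(b,c,W[:,2])
E
python3 m.py 7
```

```text
22.3667 [ 0.5557175  -0.16351504  0.04522034] [-8.46036028  0.55866323  2.38829369] 0.38556700749533335
scene0 0.9971790559818673 [ 1.8313292 -0.8108575]
scene6 0.9999946845330714 [ 0.00420134 -0.00518311]
```

```bash
python3 - <<'E'
from h import *
np.set_printoptions(precision=4,suppress=True)
d=np.array([np.cos(np.radians(-10.8)),np.sin(np.radians(-10.8))]);n=np.array([-d[1],d[0]])
L=np.array([.6155,-.176]);C=L+.105*d
for nm,p in(("Lk",(507,338)),("Rk",(580,500))):
  for z in(.03,.04,.05):
    q=s1(*p,z)[:2]-C;print(nm,z,q@d,q@n)
# top: knobs
for nm,p in(("Lk",(537,302)),("Rk",(700,335))):
    q=t1(*p,.045)[:2]-C;print(nm,"top",q@d,q@n)
t=cv2.imread("pics/top6.png");s=cv2.imread("pics/scene6.png")
a=crop(s,290,215,100,90,8)[:600];a=(255*(a/255.)**.45).astype(np.uint8);cv2.imwrite("pics/c10.png",a[:600,:800])
E
```

```text
Lk 0.03 -0.08008548840329394 0.0693630859468405
Lk 0.04 -0.08327376073007436 0.06231225967590611
Lk 0.05 -0.0864620330568549 0.0552614334049717
Rk 0.03 -0.08003686057046992 -0.05191426423702389
Rk 0.04 -0.08322559096259823 -0.05782267990964873
Rk 0.05 -0.08641432135472651 -0.06373109558227358
Lk top -0.0856799349786035 0.059574119205479024
Rk top -0.08852846271137993 -0.05347374389393383
```

View pics/c10.png

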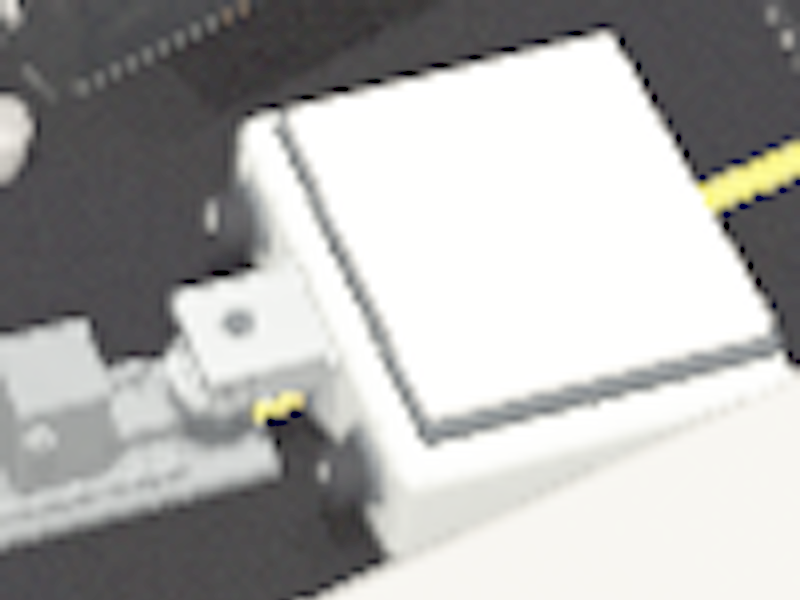

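The crop shows the jack's base well clear of the stirrer's face and knobs. I'll use the wrist moment to find the height of the resisting contact.

```bash
python3 - <<'E'
from h import *
np.set_printoptions(precision=3,suppress=True)
for i in range(2):
    st=ctrl.get_state();F=st["contact_force"];M=st["wrist_torque"]
    print(F,M,st["eef_pos"],"rz",M[1]/F[0],"ry",-M[2]/F[0],st["joint_efforts"])
    ctrl.read_camera("top")
t=cv2.cvtColor(cv2.imread("pics/top7.png"),6)
for r in range(196,226,2): print(r,*t[r,322:356])
E
```

```text
[-8.46   0.559  2.388] [-0.245  1.392 -0.176] [ 0.556 -0.164  0.045] rz -0.1644884019462259 ry -0.020837873087891184 [  1.563 -35.255 -27.619   0.79   -1.741  -0.178]
[-8.392  1.246  1.711] [-0.189  1.414 -0.237] [ 0.556 -0.164  0.045] rz -0.16849619567644492 ry -0.028193741762344328 [  1.536 -35.319 -27.6     0.781  -1.725  -0.181]
196 251 251 248 247 247 247 247 247 247 247 247 248 251 247 241 255 252 249 248 247 247 247 247 247 247 247 247 247 247 247 247 247 247 247
198 197 250 255 255 254 253 251 250 249 250 252 234 166 122 100 96 93 187 251 249 248 247 247 247 247 247 247 247 247 247 247 247 247 247
200 194 160 153 128 125 110 103 93 117 133 130 111 115 109 100 113 118 240 161 178 255 255 252 250 248 248 247 247 247 247 247 247 247 247
202 251 250 250 250 251 253 255 255 255 198 117 117 108 99 114 124 111 110 116 116 111 107 100 123 221 255 255 253 251 250 249 249 249 248
204 133 173 195 213 226 214 210 248 185 108 115 107 99 113 122 192 147 122 124 123 122 120 120 117 113 110 105 100 106 114 120 119 182 183
206 75 77 79 84 101 125 174 133 105 115 107 97 113 120 176 137 122 127
[... 582 characters left out ...]
131 129 127 127
216 66 67 68 95 114 103 84 108 117 107 109 118 120 121 121 124 125 127 129 130 133 136 138 140 142 143 143 142 142 140 136 135 134 132
218 65 63 96 114 103 82 107 117 112 107 111 115 115 116 117 119 119 122 122 124 124 126 128 128 132 134 137 139 139 143 143 143 142 141
220 61 90 117 108 84 111 119 108 116 117 117 114 112 113 113 113 115 116 117 119 119 120 121 122 123 125 126 129 130 135 136 139 140 141
222 94 120 123 91 114 124 108 111 116 116 116 114 113 113 111 109 109 109 111 113 114 117 117 118 118 120 120 121 122 124 125 126 129 130
224 133 131 93 120 130 109 106 109 111 112 112 112 111 109 110 108 107 105 105 105 104 104 108 112 113 114 116 116 118 118 119 120 122 123
```

play_rows([
  {"delta_pos": [-0.001, 0, 0], "delta_rot": [0, 0, 0], "claw": 28},
  {"delta_pos": [-0.001, 0, 0.0015], "delta_rot": [0, 0, 0], "claw": 28},
  {"delta_pos": [-0.001, 0, 0.003], "delta_rot": [0, 0, 0], "claw": 28},
  {"delta_pos": [-0.001, 0, 0.003], "delta_rot": [0, 0, 0], "claw": 28},
])

```text
time: 22.8
eef_pos: [0.5542, -0.1633, 0.0477]
tcp_rot: [0.065, 0.706, -0.064, 0.702]
contact_force: [-2.5, 0.1, -7.4]
opening: 0.386
```

```bash
python3 m.py 8; python3 -c "
from h import *
s=ctrl.get_state();print(s['wrist_torque'])"
```

```text
22.9 [ 0.55421097 -0.1633361   0.0476319 ] [-0.94756961 -0.3740534  -7.724201  ] 0.3776762822057103
scene0 0.9971894505524161 [ 1.830638  -0.8101167]
scene6 0.9999949782529967 [ 0.00312561 -0.00488671]
[-0.15791299  0.1543439  -0.04068465]
```

play_rows([
  {"delta_pos": [0.0015, 0, 0], "delta_rot": [0, 0, 0], "claw": 28},
  {"delta_pos": [0.003, 0, 0], "delta_rot": [0, 0, 0], "claw": 28},
  {"delta_pos": [0.003, 0, 0], "delta_rot": [0, 0, 0], "claw": 28},
])

```text
time: 23.15
eef_pos: [0.5554, -0.1633, 0.0468]
tcp_rot: [0.065, 0.708, -0.064, 0.7]
contact_force: [-6.2, -1.0, -5.5]
opening: 0.384
```

```bash
python3 m.py 9; python3 -c "
from h import *
s=ctrl.get_state();print(s['wrist_torque'])"
```

```text
23.25 [ 0.55534414 -0.16337243  0.04685546] [-5.89991429 -2.19958928 -5.04599233] 0.3822692136781107
scene0 0.9971999324518417 [ 1.8314074  -0.81079096]
scene6 0.9999950781336756 [ 0.00453429 -0.00258495]
[-0.37882194  0.96185888 -0.13595658]
```

```bash
python3 - <<'E'
from h import *
np.set_printoptions(precision=4,suppress=True)
P=lambda p:((proj("scene",p)-[290,215]+.5)*8-.5).round()
d=np.array([np.cos(np.radians(-10.8)),np.sin(np.radians(-10.8))]);n=np.array([-d[1],d[0]])
S=np.array([.6165,-.1775]);B=np.array([.622,-.1775])
for nm,o,a,b,z in [("saddle c",S,0,0,.04),("rear",S,-.018,0,.04),("right",S,0,-.018,.04),("left",S,0,.018,.04),("front",S,.018,0,.04),("base FR top",S,.017,-.028,.01),("base FL",S,.017,.028,.01),("br tipR top",B,-.018,-.02,.062),("br tipR bot",B,-.018,-.02,.056),("br tipL",B,-.018,.02,.062),("face R at z0.056",B,.03,-.02,.056),("face R z.01",B,.03,-.02,.01),("stirrer corner FR z.01",B,.03,-.085,.01),("FR top",B,.03,-.085,.08),("hole",B,0,0,.062)]:
    print(nm,P(np.r_[o+a*d+b*n,z]))
s=cv2.cvtColor(cv2.imread("pics/scene6.png"),6)
for r in range(255,276): print(r,*s[r,306:338])
E
```

```text
saddle c [218. 368.]
rear [172. 380.]
right [236. 408.]
left [202. 329.]
front [265. 356.]
base FR top [284. 465.]
base FL [231. 345.]
br tipR top [207. 383.]
br tipR bot [206. 393.]
br tipL [169. 295.]
face R at z0.056 [333. 360.]
face R z.01 [322. 433.]
stirrer corner FR z.01 [389. 579.]
FR top [408. 469.]
hole [235. 326.]
255 17 18 17 19 18 23 88 227 231 231 228 178 89 97 98 129 230 231 230 230 230 230 230 231 205 242 253 254 254 199 76 115
256 19 20 19 18 16 17 53 176 232 231 229 205 149 85 121 169 231 231 231 231 231 231 231 229 223 224 251 253 254 247 92 94
257 19 19 19 19 19 39 118 126 232 232 231 230 215 191 203 220 232 232 232 231 231 231 231 231 230 200 244 253 253 253 140 79
258 18 18 20 19 28 91 145 116 216 233 232 232 232 232 232 232 232 232 232 233 232 233 232 231 221 216 227 246 253 254 242 132
259 18 20 20 17 63 195 182 169 168 232 232 232 233 233 233 234 233 234 234 232 230 221 203 188 173 231 201 234 252 254 253 135
260 145 126 92 131 157 231 211 204 149 224 234 234 234 235 235 234 232 223 205 189 182 165 143 132 126 189 169 227 251 253 254 238
261 158 131 118 174 1
[... 1091 characters left out ...]
0 106 111 114 145 145 151 134 124 100 80 69 83 83 100 137 164 143 127 14 14 15 15 16 16 19 30 58 32 45 87 130 196
271 152 154 157 174 176 173 149 153 142 132 128 148 149 156 168 175 176 165 50 17 16 14 15 18 26 31 32 33 36 61 109 164
272 174 172 159 173 175 186 163 166 165 166 165 176 175 174 176 176 175 164 92 18 19 18 16 20 41 34 34 35 34 47 92 134
273 175 182 163 177 180 160 135 144 173 173 174 175 173 171 170 159 143 133 96 16 18 19 18 35 101 34 35 36 35 42 74 115
274 184 159 141 141 142 110 119 149 171 172 167 160 146 137 130 108 81 67 56 16 17 17 17 33 92 31 34 33 32 35 61 99
275 147 110 114 106 146 142 156 162 148 139 130 111 85 73 62 46 32 19 17 18 18 17 18 20 34 26 30 30 28 30 49 91
```

Something resists even with the jack in the air. To tell whether it is the jack or the gripper, I'll set the jack down, open the fingers and move the gripper alone a little forward.

play_rows([
  {"delta_pos": [-0.001, 0, 0], "delta_rot": [0, 0, 0], "claw": 28},
  {"delta_pos": [-0.001, 0, -0.003], "delta_rot": [0, 0, 0], "claw": 28},
  {"delta_pos": [-0.001, 0, -0.0035], "delta_rot": [0, 0, 0], "claw": 28},
  {"delta_pos": [-0.001, 0, -0.0025], "delta_rot": [0, 0, 0], "claw": 50},
  {"delta_pos": [-0.001, 0, -0.0025], "delta_rot": [0, 0, 0], "claw": 50},
  {"delta_pos": [-0.001, 0, -0.0025], "delta_rot": [0, 0, 0], "claw": 50},
  {"delta_pos": [0.001, 0, -0.0025], "delta_rot": [0, 0, 0], "claw": 50},
  {"delta_pos": [0.003, 0, -0.0025], "delta_rot": [0, 0, 0], "claw": 50},
  {"delta_pos": [0.003, 0, -0.0025], "delta_rot": [0, 0, 0], "claw": 50},
])

```text
time: 24.0
eef_pos: [0.5592, -0.1636, 0.0447]
tcp_rot: [0.065, 0.708, -0.064, 0.701]
contact_force: [-0.0, -0.0, -0.4]
opening: 0.582
```

```bash
python3 m.py 10; python3 -c "
from h import *
s=ctrl.get_state();print(s['wrist_torque'],s['tcp_rot'])"
```

```text
24.1 [ 0.55860437 -0.16337324  0.0443819 ] [-0.27155878 -0.46430929 -0.18677205] 0.5862782276068248
scene0 0.9971935422753118 [ 1.832193   -0.80888236]
scene6 0.9999953320926729 [ 0.00328528 -0.00418963]
[-0.03223707 -0.03400381 -0.06212204] [ 0.06463351  0.70812533 -0.06427478  0.70017839]
```

The gripper moves freely, so it is the jack itself that meets the stirrer. I'll regrip with the small pitch drift corrected, lift a little higher and feel forward again.

play_rows([
  {"delta_pos": [-0.004, 0, 0], "delta_rot": [0, -0.0036, 0], "claw": 50},
  {"delta_pos": [-0.004, 0, 0], "delta_rot": [0, -0.0036, 0], "claw": 50},
  {"delta_pos": [-0.004, 0, 0], "delta_rot": [0, -0.0036, 0], "claw": 28},
  {"delta_pos": [-0.004, 0, 0], "delta_rot": [0, -0.0036, 0], "claw": 25},
  {"delta_pos": [-0.004, 0, 0], "delta_rot": [0, -0.0036, 0], "claw": 25},
  {"delta_pos": [-0.004, 0, 0], "delta_rot": [0, -0.0036, 0], "claw": 25},
  {"delta_pos": [-0.005, 0, 0.004], "delta_rot": [0, -0.0036, 0], "claw": 25},
  {"delta_pos": [-0.005, 0, 0.0075], "delta_rot": [0, -0.0036, 0], "claw": 25},
  {"delta_pos": [-0.005, 0, 0.0075], "delta_rot": [0, -0.0036, 0], "claw": 25},
])

```text
time: 24.85
eef_pos: [0.5529, -0.1631, 0.0511]
tcp_rot: [0.065, 0.705, -0.064, 0.704]
contact_force: [-0.8, -0.4, -6.1]
opening: 0.386
```

play_rows([
  {"delta_pos": [0.001, 0, 0], "delta_rot": [0, 0, 0], "claw": 25},
  {"delta_pos": [0.0025, 0, 0], "delta_rot": [0, 0, 0], "claw": 25},
  {"delta_pos": [0.004, 0, 0], "delta_rot": [0, 0, 0], "claw": 25},
  {"delta_pos": [0.004, 0, 0], "delta_rot": [0, 0, 0], "claw": 25},
])

```text
time: 25.18
eef_pos: [0.5542, -0.163, 0.0496]
tcp_rot: [0.065, 0.707, -0.063, 0.701]
contact_force: [-7.4, -2.0, -5.4]
opening: 0.386
```

```bash
python3 m.py 11; python3 -c "
from h import *
s=ctrl.get_state();print(s['wrist_torque'],s['tcp_rot'])"
```

```text
25.2833 [ 0.55412909 -0.16301832  0.04958887] [-7.50613952 -2.26145324 -5.8601945 ] 0.38492494977416475
scene0 0.9972023800805337 [ 1.8274958  -0.80860835]
scene6 0.9999953059805209 [ 0.00118812 -0.00378003]
[-0.43995556  0.97370919 -0.12943465] [ 0.06506926  0.70728687 -0.06349911  0.70105573]
```

play_rows([
  {"delta_pos": [-0.002, 0, 0], "delta_rot": [0, -0.0025, 0], "claw": 25},
  {"delta_pos": [-0.002, 0, -0.004], "delta_rot": [0, -0.0025, 0], "claw": 25},
  {"delta_pos": [-0.002, 0, -0.006], "delta_rot": [0, -0.0025, 0], "claw": 25},
  {"delta_pos": [-0.002, 0, -0.007], "delta_rot": [0, -0.0025, 0], "claw": 25},
  {"delta_pos": [-0.002, 0, -0.006], "delta_rot": [0, -0.0025, 0], "claw": 50},
  {"delta_pos": [-0.002, 0, -0.006], "delta_rot": [0, -0.0025, 0], "claw": 50},
  {"delta_pos": [-0.002, 0, -0.006], "delta_rot": [0, -0.0025, 0], "claw": 50},
  {"delta_pos": [-0.002, 0, 0.03], "delta_rot": [0, -0.0025, 0], "claw": 50},
  {"delta_pos": [-0.002, 0, 0.07], "delta_rot": [0, -0.0025, 0], "claw": 50},
  {"delta_pos": [-0.036, 0.0065, 0.07], "delta_rot": [0, -0.0025, 0], "claw": 27},
  {"delta_pos": [-0.04, 0.0065, 0.07], "delta_rot": [0, -0.0025, 0], "claw": 27},
  {"delta_pos": [-0.04, 0.0065, 0.07], "delta_rot": [0, -0.0025, 0], "claw": 27},
])

```text
time: 26.28
eef_pos: [0.5138, -0.1564, 0.1205]
tcp_rot: [0.065, 0.704, -0.064, 0.705]
contact_force: [0.4, -0.2, -0.1]
opening: 0.32
```

```bash
python3 m.py 12; python3 -c "
from h import *
s=ctrl.get_state();print(s['wrist_torque'],s['tcp_rot'])
t=cv2.cvtColor(cv2.imread('pics/top12.png'),6)
for r in range(205,228): print(r,*t[r,320:350])"
```

```text
26.3833 [ 0.51480915 -0.1567848   0.11988579] [ 1.11000266 -0.24999547  0.1093677 ] 0.3168819735273157
scene0 0.9971845411753798 [ 1.8237916 -0.8124595]
scene6 0.9999946314320132 [ 0.00404004 -0.00653671]
[-0.02574307 -0.02465504  0.04554609] [ 0.06526024  0.7039417  -0.06348795  0.70439795]
205 91 99 112 115 123 126 144 168 179 188 200 219 230 239 246 253 191 114 106 83 125 223 253 252 253 255 255 252 239 215
206 78 79 78 81 87 102 105 125 172 182 180 181 176 159 167 125 111 116 104 95 101 97 247 251 249 249 249 250 250 252
207 74 76 80 83 82 79 83 123 171 183 183 181 164 176 173 123 116 121 96 111 115 136 199 230 216 213 242 247 246 247
208 75 79 82 84 83 81 73 130 141 167 176 162 151 127 106 118 123 111 101 115 119 201 138 99 126 168 162 214 216 230
209 75 78 93 86 82 78 75 73 70 69 79 80 124 115 105 120 122 100 116 122 142 161 126 108 106 108 165 251 209 172
210 72 71 143 105 77 76 76 75 76 74 73 72 91 93 118 124 103 104 117 125 153 122 114 116 114 111 105 102 126 166
211 70 70 82 75 73 74 75 75 75 76 75 73 90 104 120 121 95 114 120 143 134 120 119 120 118 116 114 112 106 113
212
[... 1119 characters left out ...]
 131
222 64 65 66 66 66 67 68 85 114 118 95 100 115 120 110 110 125 130 131 133 136 139 140 141 142 142 141 140 137 135
223 65 64 64 66 66 65 75 100 116 108 86 109 118 105 104 116 124 125 128 130 132 134 136 138 141 141 142 142 141 139
224 63 64 64 65 65 66 84 114 117 87 97 114 119 95 103 118 121 122 123 125 128 130 132 133 137 139 140 140 142 141
225 63 64 64 63 64 72 111 119 104 84 109 118 112 106 111 118 119 120 120 122 123 125 127 129 131 133 136 138 140 140
226 61 63 63 62 60 82 112 117 85 97 113 118 122 114 114 116 116 118 118 119 120 122 123 125 127 129 131 134 137 138
227 60 62 62 62 65 112 117 102 82 107 117 113 100 104 110 113 115 115 117 117 118 120 121 121 123 124 127 128 131 133
```

play_rows([
  {"delta_pos": [0, 0, -0.03], "delta_rot": [0, 0, 0], "claw": 27},
  {"delta_pos": [0, 0, -0.06], "delta_rot": [0, 0, 0], "claw": 27},
  {"delta_pos": [0, 0, -0.08], "delta_rot": [0, 0, 0], "claw": 27},
  {"delta_pos": [0, 0, -0.08], "delta_rot": [0, 0, 0], "claw": 27},
])

```text
time: 26.72
eef_pos: [0.512, -0.1552, 0.0346]
tcp_rot: [0.067, 0.707, -0.062, 0.701]
contact_force: [-1.2, 0.3, -0.3]
opening: 0.317
```

play_rows([
  {"delta_pos": [0.003, -0.0006, 0], "delta_rot": [0, 0, 0], "claw": 27},
  {"delta_pos": [0.005, -0.001, 0], "delta_rot": [0, 0, 0], "claw": 27},
  {"delta_pos": [0.007, -0.0013, 0], "delta_rot": [0, 0, 0], "claw": 27},
  {"delta_pos": [0.009, -0.0017, 0], "delta_rot": [0, 0, 0], "claw": 27},
  {"delta_pos": [0.009, -0.0017, 0], "delta_rot": [0, 0, 0], "claw": 27},
])

```text
time: 27.13
eef_pos: [0.5216, -0.1573, 0.0359]
tcp_rot: [0.066, 0.707, -0.062, 0.701]
contact_force: [-2.5, 0.2, 1.4]
opening: 0.312
```

play_rows([
  {"delta_pos": [0.001, 0, 0], "delta_rot": [0, 0, 0], "claw": 27},
  {"delta_pos": [0.002, 0, 0], "delta_rot": [0, 0, 0], "claw": 27},
  {"delta_pos": [0.003, -0.0005, 0], "delta_rot": [0, 0, 0], "claw": 27},
])

```text
time: 27.38
eef_pos: [0.5226, -0.1573, 0.0361]
tcp_rot: [0.066, 0.709, -0.062, 0.699]
contact_force: [-9.5, 2.5, 6.4]
opening: 0.314
```

```bash
cat >> m.py <<'E'
def ecc(A,B,u,v,w,h):
    W=np.eye(2,3,dtype=np.float32)
    c,W=cv2.findTransformECC(cv2.cvtColor(A[v:v+h,u:u+w],6),cv2.cvtColor(B[v:v+h,u:u+w],6),W,cv2.MOTION_TRANSLATION,(3,200,1e-6),None,3);return round(c,4),W[:,2]
A=cv2.imread("pics/scene6.png")
print("base rear",ecc(A,s,246,268,40,26)); print("base front near edge",ecc(A,s,300,268,28,14))
print(st["wrist_torque"],st["tcp_rot"])
E
python3 m.py 13
```

```text
27.4833 [ 0.52270675 -0.15733279  0.03608087] [-7.77370191  0.84179575  5.74106517] 0.3191318687055892
scene0 0.9971928682785312 [ 1.8422577 -0.8099551]
scene6 0.9999935054280765 [ 0.00773422 -0.0058543 ]
base rear (0.9732, array([-0.30250153,  0.17147355], dtype=float32))
base front near edge (0.9523, array([ 0.12780261, -0.01392628], dtype=float32))
[ 0.09467492  1.23565187 -0.01711271] [ 0.06646885  0.70894059 -0.06176097  0.6994074 ]
```

```bash
python3 - <<'E'
from h import *
s=cv2.imread("pics/scene0.png")
g=cv2.cvtColor(s,6)
for r in range(252,272): print(r,*g[r,310:336])
P=lambda p:proj("scene",p).round(1)
d=np.array([np.cos(np.radians(-10.8)),np.sin(np.radians(-10.8))]);n=np.array([-d[1],d[0]]);B=np.array([.6165,-.1762])
for a in(-.018,-.007,0,.007,.015,.03):
    print(a,*[(z,P(np.r_[B+a*d-.02*n,z])) for z in(.062,.056,.03,.012)],"centre",P(np.r_[B+a*d,.05]))
# top view of base right edge vs gripper etc: yaw of stirrer now
E
```

```text
252 155 199 195 203 224 238 235 234 234 234 234 234 233 232 232 230 193 238 253 254 254 244 74 123 238 255
253 218 237 235 234 235 235 234 223 224 233 233 232 232 230 230 230 217 206 248 253 254 254 92 94 165 254
254 222 235 235 234 234 231 182 160 166 209 232 232 232 232 231 231 229 197 238 253 254 254 226 75 121 239
255 170 234 234 234 231 193 98 99 104 156 232 232 232 232 232 232 231 229 224 251 253 254 253 93 94 167
256 95 230 233 233 229 172 91 98 100 126 232 232 232 232 232 232 233 240 207 243 253 254 254 226 75 124
257 59 183 234 232 232 214 136 87 129 201 233 233 233 234 234 233 233 237 226 226 252 253 254 252 92 99
258 28 111 235 234 234 232 213 194 209 235 234 233 234 233 234 233 233 233 232 203 245 253 254 254 155 81
259 21 82 222 236 234 235 234 234 234 234 234 235 235 234 235 235 234 233 223 220 232 252 253 254 235 94
260 18 47 159 235 234 234 235 235 236 235 235 236 236 235 228 214 198 188 176 235 204 245 253 254 252 144
261 18 19 86 228 236 236 236 237 237 236 229 218 201 191 177 159 136 130 130 200 178 231 247 253 254 245
262 18 17 49 173 237 237 231 220 203 183 177 1
[... 1132 characters left out ...]
 array([317.1, 263.1])) (0.03, array([316.5, 268.3])) (0.012, array([316.2, 271.8])) centre [314.6 258.8]
0 (0.062, array([319.5, 261.3])) (0.056, array([319.4, 262.5])) (0.03, array([318.8, 267.7])) (0.012, array([318.4, 271.2])) centre [316.8 258.2]
0.007 (0.062, array([321.9, 260.7])) (0.056, array([321.7, 261.9])) (0.03, array([321.1, 267.1])) (0.012, array([320.7, 270.6])) centre [319.1 257.6]
0.015 (0.062, array([324.5, 260. ])) (0.056, array([324.3, 261.2])) (0.03, array([323.7, 266.4])) (0.012, array([323.3, 270. ])) centre [321.7 257. ]
0.03 (0.062, array([329.4, 258.7])) (0.056, array([329.3, 260. ])) (0.03, array([328.5, 265.2])) (0.012, array([328.1, 268.7])) centre [326.6 255.7]
```

The wrist and pixel data suggest side cheeks under the bracket arm with their lower edge just above 40 mm. They would catch the saddle whenever the jack is carried a few mm up. I'll regrip, back off, and bring the jack in with almost no lift.

play_rows([
  {"delta_pos": [-0.006, 0.001, 0], "delta_rot": [0, -0.004, 0.001], "claw": 27},
  {"delta_pos": [-0.006, 0.001, 0.035], "delta_rot": [0, -0.004, 0.001], "claw": 27},
  {"delta_pos": [-0.006, 0.001, 0.075], "delta_rot": [0, -0.004, 0.001], "claw": 27},
  {"delta_pos": [0.029, -0.0055, 0.085], "delta_rot": [0, -0.004, 0.001], "claw": 50},
  {"delta_pos": [0.029, -0.0055, 0.085], "delta_rot": [0, -0.004, 0.001], "claw": 50},
  {"delta_pos": [0.029, -0.0055, 0.05], "delta_rot": [0, -0.004, 0.001], "claw": 50},
  {"delta_pos": [0.029, -0.0055, 0.015], "delta_rot": [0, -0.004, 0.001], "claw": 50},
  {"delta_pos": [0.029, -0.0055, 0.008], "delta_rot": [0, -0.004, 0.001], "claw": 50},
  {"delta_pos": [0.029, -0.0055, 0.008], "delta_rot": [0, -0.004, 0.001], "claw": 50},
  {"delta_pos": [0.029, -0.0055, 0.008], "delta_rot": [0, -0.004, 0.001], "claw": 25},
  {"delta_pos": [0.029, -0.0055, 0.008], "delta_rot": [0, -0.004, 0.001], "claw": 25},
  {"delta_pos": [0.029, -0.0055, 0.008], "delta_rot": [0, -0.004, 0.001], "claw": 25},
  {"delta_pos": [0.029, -0.0055, 0.008], "delta_rot": [0, -0.004, 0.001], "claw": 25},
], newtons=50)

```text
time: 28.57
eef_pos: [0.5527, -0.1632, 0.0457]
tcp_rot: [0.066, 0.704, -0.061, 0.705]
contact_force: [-0.6, 0.4, 0.0]
opening: 0.379
```

```bash
python3 m.py 14
```

```text
28.6667 [ 0.55271627 -0.16314592  0.0456187 ] [-0.42287396  1.59006381  2.05613659] 0.38182240950773183
scene0 0.9971828442948862 [ 1.8285306  -0.81100464]
scene6 0.9999952237785693 [ 0.0035291  -0.00547011]
base rear (0.9857, array([-0.29179224,  0.18591943], dtype=float32))
base front near edge (0.9723, array([-0.33338785,  0.31180313], dtype=float32))
[ 0.09659458  0.06774371 -0.10731478] [ 0.06558589  0.70370002 -0.06056155  0.7048667 ]
```

play_rows([
  {"delta_pos": [0, 0, 0.0015], "delta_rot": [0, 0, 0], "claw": 25},
  {"delta_pos": [-0.003, 0.0005, 0.002], "delta_rot": [0, 0, 0], "claw": 25},
  {"delta_pos": [-0.006, 0.001, 0.002], "delta_rot": [0, 0, 0], "claw": 25},
  {"delta_pos": [-0.006, 0.001, 0.002], "delta_rot": [0, 0, 0], "claw": 25},
])

```text
time: 29.0
eef_pos: [0.5449, -0.1614, 0.0463]
tcp_rot: [0.066, 0.705, -0.06, 0.704]
contact_force: [-0.2, -0.3, -7.7]
opening: 0.379
```

```bash
python3 m.py 15 | sed -n '1p;$p'
```

```text
29.1 [ 0.54576034 -0.16174885  0.04668923] [-0.59833354 -0.59687876 -7.00569519] 0.3788133162688383
[-0.07975078 -0.09613705 -0.03267614] [ 0.06579704  0.70430711 -0.060317    0.70426139]
```

play_rows([
  {"delta_pos": [0.002, -0.0004, 0], "delta_rot": [0, 0, 0], "claw": 25},
  {"delta_pos": [0.004, -0.0008, 0], "delta_rot": [0, 0, 0], "claw": 25},
  {"delta_pos": [0.006, -0.0012, 0], "delta_rot": [0, 0, 0], "claw": 25},
  {"delta_pos": [0.008, -0.0016, 0], "delta_rot": [0, 0, 0], "claw": 25},
  {"delta_pos": [0.01, -0.002, 0], "delta_rot": [0, 0, 0], "claw": 25},
  {"delta_pos": [0.011, -0.002, 0], "delta_rot": [0, 0, 0], "claw": 25},
])

```text
time: 29.6
eef_pos: [0.5539, -0.1634, 0.0457]
tcp_rot: [0.066, 0.708, -0.06, 0.701]
contact_force: [-9.6, 0.5, -2.5]
opening: 0.376
```

```bash
python3 m.py 16
```

```text
29.7 [ 0.55391467 -0.1633681   0.04569639] [-8.41537817 -0.24115868 -4.2503573 ] 0.3786640962173619
scene0 0.9971919356411693 [ 1.837731  -0.8126686]
scene6 0.9999950444078919 [ 0.00622035 -0.00743712]
base rear (0.9871, array([0.04969047, 0.02115311], dtype=float32))
base front near edge (0.9719, array([0.11155305, 0.20457625], dtype=float32))
[-0.21066839  1.2354474  -0.10035318] [ 0.06590521  0.70737996 -0.05976384  0.70121208]
```

play_rows([
  {"delta_pos": [-0.004, 0, 0.0005], "delta_rot": [0, -0.0025, 0.001], "claw": 25},
  {"delta_pos": [-0.004, -0.0025, 0.0005], "delta_rot": [0, -0.0025, 0.001], "claw": 25},
  {"delta_pos": [-0.002, -0.0025, 0.0005], "delta_rot": [0, -0.0025, 0.001], "claw": 25},
  {"delta_pos": [0, -0.0025, 0.0005], "delta_rot": [0, -0.0025, 0.001], "claw": 25},
  {"delta_pos": [0.002, -0.0025, 0.0005], "delta_rot": [0, -0.0025, 0.001], "claw": 25},
  {"delta_pos": [0.002, -0.0025, 0.0005], "delta_rot": [0, -0.0025, 0.001], "claw": 25},
])

```text
time: 30.2
eef_pos: [0.554, -0.1645, 0.0458]
tcp_rot: [0.066, 0.707, -0.057, 0.702]
contact_force: [-6.9, 4.2, -3.0]
opening: 0.38
```

play_rows([
  {"delta_pos": [-0.004, 0, 0], "delta_rot": [0, -0.0015, 0], "claw": 25},
  {"delta_pos": [-0.004, 0.005, 0], "delta_rot": [0, -0.0015, 0], "claw": 25},
  {"delta_pos": [-0.002, 0.005, 0], "delta_rot": [0, -0.0015, 0], "claw": 25},
  {"delta_pos": [0, 0.005, 0], "delta_rot": [0, -0.0015, 0], "claw": 25},
  {"delta_pos": [0.002, 0.005, 0], "delta_rot": [0, -0.0015, 0], "claw": 25},
  {"delta_pos": [0.002, 0.005, 0], "delta_rot": [0, -0.0015, 0], "claw": 25},
])

```text
time: 30.7
eef_pos: [0.5535, -0.1597, 0.0458]
tcp_rot: [0.066, 0.708, -0.057, 0.701]
contact_force: [-9.3, -1.4, -1.4]
opening: 0.379
```

```bash
python3 m.py 17; python3 - <<'E'
from h import *
# silhouette of bracket vs base in scene: is there a dark obstacle? diff scene0 vs scene6 top rows near FL corner
t=cv2.cvtColor(cv2.imread("pics/top0.png"),6)
for r in range(200,216): print(r,*t[r,318:352])
E
```

```text
30.8 [ 0.55382186 -0.15974535  0.04574752] [-9.14552316 -1.45517886 -1.42212068] 0.3787141083628969
scene0 0.9963062667476995 [ 2.2251887 -0.9714203]
scene6 0.9991136521016069 [ 0.34456804 -0.17251083]
base rear (0.9569, array([-0.1253633 , -0.16439535], dtype=float32))
base front near edge (0.9759, array([-0.7837373, -0.670394 ], dtype=float32))
[-0.4484575   1.36831349 -0.2025358 ] [ 0.06560643  0.70779694 -0.05711939  0.7010397 ]
200 249 253 201 108 165 247 255 255 254 252 251 250 249 249 249 248 248 247 247 247 247 247 247 247 247 247 247 247 247 247 247 247 247 247
201 249 249 189 125 112 107 109 114 144 192 248 253 255 255 254 252 251 250 249 249 248 248 248 247 247 247 247 247 247 247 247 247 247 247
202 249 250 244 237 186 158 152 151 133 118 109 109 100 110 179 181 245 254 255 253 253 252 250 249 249 248 248 248 247 247 247 247 247 247
203 249 248 249 251 253 255 255 255 249 218 170 158 155 138 117 111 109 106 115 125 187 187 248 255 253 253 251 250 249 249 249 248 248 248
204 246 248 248 248 249 250 250 250 250 252 254 255 255 253 217 178 162 163 157 141 132 116 111 122 122
[... 769 characters left out ...]
162 151 136 124 227 235 232 239 236 247 245 245 234 207 191 194 206 217 189 197 238
211 71 72 76 80 96 87 82 81 77 75 72 70 80 81 124 123 148 227 235 232 231 228 229 228 229 238 241 246 245 240 200 173 175 179
212 71 72 74 73 145 105 79 79 77 77 75 78 75 74 98 99 176 230 234 232 231 229 229 229 229 231 230 237 162 153 175 178 179 180
213 71 72 73 72 85 78 75 76 76 77 78 78 77 76 74 73 208 234 234 232 231 230 230 229 231 231 233 239 171 157 168 172 173 178
214 71 72 73 73 74 74 76 77 77 76 78 78 77 76 73 77 225 237 233 232 231 232 231 231 232 231 235 243 152 79 83 125 135 152
215 72 72 72 73 73 74 75 76 77 76 76 78 75 76 72 89 230 237 234 234 231 232 231 233 232 232 237 205 111 74 78 76 74 74
```

```bash
python3 - <<'E'
from h import *
for n in("scene0","scene6"):
    s=cv2.imread(f"pics/{n}.png"); print(n)
    dr,dc=(0,0) if n=="scene0" else (-1,2)
    for r in range(261,269): print(r,*["%d/%d/%d"%tuple(s[r+dr,c+dc]) for c in range(317,333)])
E
```

```text
scene0
261 234/238/236 234/238/236 233/237/235 227/230/228 214/220/216 196/203/200 188/192/190 173/179/175 155/160/158 132/137/135 126/131/129 126/131/128 194/202/199 168/180/179 222/232/231 243/248/248
262 214/222/217 198/205/201 178/185/181 173/178/175 158/163/160 140/144/141 129/132/131 128/132/130 131/135/133 127/131/128 125/131/128 126/130/126 136/141/139 158/169/168 195/209/208 234/241/241
263 124/129/126 97/101/98 69/72/70 129/133/131 132/137/134 132/137/134 133/136/134 129/135/133 132/137/135 131/136/132 126/132/128 128/132/129 139/144/142 166/177/175 179/193/192 229/236/236
264 14/14/15 17/16/17 57/59/58 133/138/136 131/136/133 132/137/135 130/136/133 127/132/130 105/109/106 110/114/111 116/121/119 131/134/132 139/145/143 172/183/182 176/190/187 197/210/209
265 20/63/68 59/201/213 77/198/210 126/130/128 100/123/124 105/216/226 107/216/227 106/214/226 86/164/187 84/84/81 107/110/107 135/139/138 139/145/144 171/183/182 175/187/186 179/191/190
266 63/210/223 80/241/247 83/240/246 102/217/227 75/214/226 77/238/245 53/180/193 54/177/191 59/137/161 57/57/54 103/107/103 136/141/139
[... 1199 characters left out ...]
 143/148/146 111/115/113 134/139/135 158/164/160 98/121/123 104/215/225 104/211/223 91/165/188 72/73/70 101/102/100 130/134/132 136/142/140 168/180/179 171/183/182 179/192/191
266 124/129/126 122/126/124 80/104/105 106/215/224 133/225/231 76/207/220 85/226/237 51/174/188 54/133/157 55/54/52 105/108/105 131/137/135 136/142/141 167/178/178 170/181/181 175/187/185
267 88/90/88 75/74/71 52/98/104 76/237/244 52/177/189 53/175/188 55/134/158 11/10/11 12/11/13 35/35/34 84/86/85 135/140/137 135/142/142 166/176/176 168/180/178 171/182/181
268 52/51/49 58/56/54 52/75/77 83/182/192 10/11/10 12/12/12 10/10/11 11/11/12 12/12/13 14/14/15 45/46/46 105/109/108 144/152/152 161/172/172 163/175/174 142/149/149
```

The obstacle under the bracket is part of the stirrer, lies on the centre line and stops the jack at every height I tried. The saddle can get no nearer than about 5 mm from the boss axis, still fully under it. I'll recentre the jack sideways just short of that stop, set it down and let go.

play_rows([
  {"delta_pos": [-0.003, 0, 0.001], "delta_rot": [0, -0.003, -0.004], "claw": 25},
  {"delta_pos": [-0.003, -0.0043, 0.001], "delta_rot": [0, -0.003, -0.004], "claw": 25},
  {"delta_pos": [-0.003, -0.0043, 0.001], "delta_rot": [0, -0.003, -0.004], "claw": 25},
  {"delta_pos": [0, -0.0043, 0.001], "delta_rot": [0, -0.003, -0.004], "claw": 25},
  {"delta_pos": [0.001, -0.0043, 0.001], "delta_rot": [0, -0.003, -0.004], "claw": 25},
  {"delta_pos": [0.001, -0.0043, -0.001], "delta_rot": [0, -0.003, -0.004], "claw": 25},
  {"delta_pos": [0.001, -0.0043, -0.0015], "delta_rot": [0, -0.003, -0.004], "claw": 25},
])

```text
time: 31.38
eef_pos: [0.5539, -0.1628, 0.0457]
tcp_rot: [0.071, 0.706, -0.06, 0.702]
contact_force: [-9.8, 7.2, 8.2]
opening: 0.376
```

```bash
python3 m.py 18
```

```text
31.4833 [ 0.55396649 -0.16282332  0.0457511 ] [-8.56065512  6.10181031  4.85105122] 0.3780966175102145
scene0 0.9961777906418364 [ 2.2531435 -1.0047239]
scene6 0.9990436957555012 [ 0.40345195 -0.21346   ]
base rear (0.9811, array([ 0.04250199, -0.11006925], dtype=float32))
base front near edge (0.9763, array([-0.116542, -0.010122], dtype=float32))
[0.79986398 1.42491812 0.07478323] [ 0.07076157  0.70582658 -0.06009082  0.7022754 ]
```

play_rows([
  {"delta_pos": [-0.0005, 0, 0.0005], "delta_rot": [0, -0.001, 0], "claw": 25},
  {"delta_pos": [-0.0005, 0, 0.0005], "delta_rot": [0, -0.001, 0], "claw": 50},
  {"delta_pos": [-0.0005, 0, 0.0005], "delta_rot": [0, -0.001, 0], "claw": 50},
  {"delta_pos": [-0.0005, 0, 0.0005], "delta_rot": [0, -0.001, 0], "claw": 50},
  {"delta_pos": [-0.0005, 0, 0.035], "delta_rot": [0, -0.001, 0], "claw": 50},
  {"delta_pos": [-0.0005, 0, 0.075], "delta_rot": [0, -0.001, 0], "claw": 50},
  {"delta_pos": [0, 0, 0.1], "delta_rot": [0, -0.001, 0], "claw": 0},
  {"delta_pos": [-0.02, 0.04, 0.12], "delta_rot": [0, -0.001, 0], "claw": 0},
  {"delta_pos": [-0.04, 0.08, 0.12], "delta_rot": [0, -0.001, 0], "claw": 0},
  {"delta_pos": [-0.06, 0.12, 0.12], "delta_rot": [0, -0.001, 0], "claw": 0},
  {"delta_pos": [-0.06, 0.16, 0.12], "delta_rot": [0, -0.001, 0], "claw": 0},
  {"delta_pos": [-0.06, 0.2, 0.12], "delta_rot": [0, -0.001, 0], "claw": 0},
  {"delta_pos": [-0.06, 0.2, 0.12], "delta_rot": [0, -0.001, 0], "claw": 0},
])

```text
time: 32.57
eef_pos: [0.4941, 0.0414, 0.1673]
tcp_rot: [0.07, 0.704, -0.058, 0.705]
contact_force: [-0.5, -0.3, -0.2]
opening: -0.001
```

```bash
python3 m.py 19; python3 - <<'E'
from h import *
t=cv2.cvtColor(cv2.imread("pics/top19.png"),6)
for r in range(208,243): print(r,*t[r,324:350])
E
```

```text
32.6667 [0.49479575 0.03860196 0.16699498] [ 0.39459958 -0.23836634 -0.63041385] -0.0006611593893460092
scene0 0.9961752178191262 [ 2.2537487 -1.0120637]
scene6 0.9989874086470901 [ 0.3800542  -0.21456584]
base rear (0.9867, array([ 0.24843328, -0.29398063], dtype=float32))
base front near edge (0.9962, array([ 0.1800883 , -0.62399197], dtype=float32))
[-0.06344854 -0.03114845  0.01485545] [ 0.0693633   0.7037038  -0.05879015  0.70465127]
208 81 77 71 79 80 128 139 154 134 118 212 233 233 231 229 228 238 242 243 248 229 207 199 176 186 210
209 79 76 76 75 75 73 71 74 110 109 230 236 233 231 229 230 229 229 230 230 232 228 243 205 175 177
210 75 75 75 75 76 75 75 74 76 95 227 236 233 232 230 230 229 229 231 230 234 215 150 164 178 177
211 75 75 75 77 77 76 76 75 71 101 232 237 233 232 230 231 230 230 232 231 237 198 136 158 169 169
212 74 75 75 76 76 78 75 74 69 140 229 236 234 233 230 232 232 233 232 232 243 166 78 72 82 83
213 74 74 75 75 76 76 74 72 71 178 232 235 235 233 214 203 226 233 232 234 243 157 74 77 78 77
214 73 73 73 75 75 73 73 70 68 223 237 235 237 170 115 112 159 227 
[... 2069 characters left out ...]
68 64 65 66 65 65 66
236 59 55 152 161 129 104 94 167 181 179 177 177 177 177 178 179 165 171 110 63 63 66 65 65 65 65
237 59 54 160 155 124 159 128 168 180 178 176 178 177 177 177 179 160 171 106 60 64 64 64 65 64 65
238 58 60 86 123 107 242 182 171 181 181 179 177 175 176 176 179 164 173 106 60 63 63 63 64 64 64
239 58 83 101 127 121 161 162 157 172 178 179 177 177 178 179 179 212 181 99 58 62 63 63 63 63 63
240 56 97 120 159 120 89 92 96 102 107 144 165 170 173 176 175 205 155 81 59 62 62 62 62 62 63
241 53 126 147 157 116 94 101 102 101 100 98 96 95 97 115 138 223 162 76 59 61 62 61 62 61 63
242 51 144 164 160 134 112 103 101 100 121 116 110 102 99 102 139 172 115 63 59 60 60 63 60 60 61
```

```bash
python3 - <<'E'
from h import *
np.set_printoptions(precision=4,suppress=True)
t=cv2.cvtColor(cv2.imread("pics/top19.png"),6).astype(float)
def cen(r0,r1,c0,c1,bg):
    p=np.clip(bg-t[r0:r1,c0:c1],0,None);y,x=np.mgrid[r0:r1,c0:c1];return (p*x).sum()/p.sum(),(p*y).sum()/p.sum()
b=cen(213,218,336,342,232);print(b,"boss",ray("top",*b,.062))
d=np.array([np.cos(np.radians(-10.8)),np.sin(np.radians(-10.8))])
for v in(223.3,223.6):
    e=ray("top",337.6,v,.04);print("saddle",e[:2]+.018*d)
t=cv2.cvtColor(cv2.imread("pics/top0.png"),6).astype(float); b=cen(215,220,336,342,232);print(b,"boss0",ray("top",*b,.062))
def ecc(a,b,u,v,w,h):
    A=cv2.cvtColor(cv2.imread(f"pics/{a}.png")[v:v+h,u:u+w],6);B=cv2.cvtColor(cv2.imread(f"pics/{b}.png")[v:v+h,u:u+w],6)
    W=np.eye(2,3,dtype=np.float32);c,W=cv2.findTransformECC(A,B,W,cv2.MOTION_EUCLIDEAN,(3,300,1e-7),None,3);return c,W@[w/2,h/2,1]-[w/2,h/2],np.degrees(np.arctan2(W[1,0],W[0,0]))
print("stirrer",ecc("top0","top19",312,155,64,52),"jack 6->19",ecc("top6","top19",318,226,30,56))
# jack axis: right/left block edges & base edges
for r in(232,236): print(ray("top",331,r,.066))
# pad top dark square in top19
t=cv2.cvtColor(cv2.imread("pics/top19.png"),6)
for r in range(256,280): print(r,*t[r,318:346])
E
```

```text
(np.float64(338.5883905013193), np.float64(214.87598944591028)) boss [ 0.6239 -0.1749  0.062 ]
saddle [ 0.6175 -0.1768]
saddle [ 0.6164 -0.1768]
(np.float64(339.20612582781456), np.float64(217.4503311258278)) boss0 [ 0.6149 -0.1766  0.062 ]
stirrer (0.9895540534855299, array([-0.0382, -2.23  ]), np.float32(0.7968607)) jack 6->19 (0.9747437555278425, array([-0.3064, -0.3418]), np.float32(-0.50479615))
[ 0.5642 -0.1468  0.066 ]
[ 0.5506 -0.1464  0.066 ]
256 53 53 52 52 52 116 206 176 169 137 124 107 146 167 197 202 194 180 170 161 174 237 150 47 53 54 55 53
257 52 52 49 49 63 95 180 171 132 123 122 105 142 193 203 202 192 180 125 171 158 229 145 44 52 54 53 53
258 51 51 52 48 81 102 166 136 123 125 108 101 131 198 207 204 186 179 119 174 175 230 145 42 51 54 54 53
259 51 51 52 48 99 115 126 126 126 128 108 100 125 190 202 206 179 177 119 163 155 228 145 44 52 53 52 53
260 51 51 50 46 130 121 117 125 127 128 91 67 58 144 157 192 169 171 128 172 134 224 144 44 52 52 54 53
261 51 50 49 49 148 132 121 125 128 109 70 59 58 54 54 51 72 76 103 158 139 222 143 43 51 53 52 53
262 51 51 50 51 11
[... 1078 characters left out ...]
0 51
273 49 44 141 182 165 156 170 162 158 159 160 162 160 131 230 234 151 173 137 200 223 226 238 147 43 49 50 50
274 49 46 85 134 157 156 155 157 158 161 160 163 160 157 222 215 164 169 122 195 223 224 235 143 41 50 48 50
275 50 49 46 42 41 46 56 85 96 135 149 158 155 155 177 183 151 153 95 162 220 223 235 142 41 48 51 50
276 50 50 51 50 49 49 46 45 43 42 45 47 58 90 116 150 169 166 92 163 221 223 234 143 41 49 51 50
277 49 52 50 50 51 50 50 50 50 49 49 47 45 46 44 43 48 47 38 164 222 225 233 143 42 48 50 51
278 51 50 51 50 50 50 51 50 52 50 50 52 51 50 50 50 49 47 42 157 224 225 233 144 40 49 50 49
279 51 50 50 51 51 50 50 50 50 51 50 50 51 50 51 51 51 50 45 32 219 226 232 142 43 47 50 49
```

play_rows([
  {"delta_pos": [-0.01, -0.04, 0], "delta_rot": [0, 0, 0], "claw": 0},
  {"delta_pos": [-0.02, -0.08, 0], "delta_rot": [0, 0, 0], "claw": 0},
  {"delta_pos": [-0.03, -0.12, 0], "delta_rot": [0, 0, 0], "claw": 0},
  {"delta_pos": [-0.045, -0.16, 0], "delta_rot": [0, 0, 0], "claw": 0},
  {"delta_pos": [-0.045, -0.184, 0], "delta_rot": [0, 0, 0], "claw": 0},
  {"delta_pos": [-0.045, -0.184, -0.02], "delta_rot": [0, 0, 0], "claw": 0},
  {"delta_pos": [-0.045, -0.184, -0.04], "delta_rot": [0, 0, 0], "claw": 0},
  {"delta_pos": [-0.045, -0.184, -0.05], "delta_rot": [0, 0, 0], "claw": 0},
  {"delta_pos": [-0.045, -0.184, -0.05], "delta_rot": [0, 0, 0], "claw": 0},
], newtons=40)

```text
time: 33.42
eef_pos: [0.4481, -0.1461, 0.1146]
tcp_rot: [0.071, 0.705, -0.059, 0.703]
contact_force: [-0.6, 0.2, -0.2]
opening: 0.004
```

```bash
python3 - <<'E'
from h import *
print(ray("top",331.9,265.7,.096), ctrl.get_state()["eef_pos"],ctrl.get_state()["contact_force"])
E
```

```text
[ 0.4473296  -0.14241287  0.096     ] [ 0.44812268 -0.14610753  0.11462053] [-0.55437814  0.17371959 -0.2228518 ]
```

play_rows([
  {"delta_pos": [0, 0.0025, -0.01], "delta_rot": [0, 0, 0], "claw": 0},
  {"delta_pos": [-0.001, 0.0025, -0.016], "delta_rot": [0, 0, 0], "claw": 0},
  {"delta_pos": [-0.003, 0.003, -0.022], "delta_rot": [0, 0, 0], "claw": 0},
  {"delta_pos": [-0.005, 0.003, -0.028], "delta_rot": [0, 0, 0], "claw": 0},
  {"delta_pos": [-0.006, 0.0035, -0.034], "delta_rot": [0, 0, 0], "claw": 0},
  {"delta_pos": [-0.007, 0.0035, -0.04], "delta_rot": [0, 0, 0], "claw": 0},
  {"delta_pos": [-0.007, 0.0035, -0.04], "delta_rot": [0, 0, 0], "claw": 0},
])

```text
time: 34.0
eef_pos: [0.4407, -0.1423, 0.0736]
tcp_rot: [0.071, 0.705, -0.059, 0.703]
contact_force: [-0.5, 0.5, 0.2]
opening: -0.001
```

```bash
python3 m.py 20
```

```text
34.1 [ 0.44106054 -0.14246368  0.07444476] [ 0.47409599 -0.32359743  1.17289839] -0.002198199106281785
scene0 0.9961844410558032 [ 2.264826  -1.0205137]
scene6 0.99897070704063 [ 0.3793925  -0.18894494]
base rear (0.9231, array([-0.04113879,  0.24163108], dtype=float32))
base front near edge (0.9961, array([ 0.17359206, -0.6245815 ], dtype=float32))
[-0.01164282 -0.05684368 -0.00300321] [ 0.07076218  0.70527209 -0.05884985  0.70293718]
```

play_rows([
  {"delta_pos": [0, 0, -0.004], "delta_rot": [0, 0, 0], "claw": 0},
  {"delta_pos": [-0.0005, 0, -0.008], "delta_rot": [0, 0, 0], "claw": 0},
  {"delta_pos": [-0.001, 0, -0.012], "delta_rot": [0, 0, 0], "claw": 0},
  {"delta_pos": [-0.001, 0, -0.012], "delta_rot": [0, 0, 0], "claw": 0},
])

```text
time: 34.43
eef_pos: [0.4398, -0.1425, 0.0622]
tcp_rot: [0.071, 0.706, -0.059, 0.703]
contact_force: [-1.2, 0.7, 4.5]
opening: -0.003
```

```bash
python3 m.py 21
```

```text
34.5333 [ 0.43994928 -0.1424667   0.06262028] [-2.50093623  0.30457001  5.37075409] 0.002546232197875325
scene0 0.9953320191787086 [ 2.7965794 -1.2814521]
scene6 0.9984826156461218 [ 0.88248634 -0.4955362 ]
base rear (0.881, array([-0.35997424,  0.5991626 ], dtype=float32))
base front near edge (0.9955, array([ 0.15343668, -0.6011137 ], dtype=float32))
[0.06516476 0.43201935 0.0076583 ] [ 0.07074812  0.70551803 -0.05875534  0.70269967]
```

play_rows([
  {"delta_pos": [-0.0005, 0, -0.004], "delta_rot": [0, 0, 0], "claw": 0},
  {"delta_pos": [-0.0005, 0, -0.006], "delta_rot": [0, 0, 0], "claw": 0},
  {"delta_pos": [-0.001, 0, -0.008], "delta_rot": [0, 0, 0], "claw": 0},
  {"delta_pos": [-0.001, 0, -0.008], "delta_rot": [0, 0, 0], "claw": 0},
])

```text
time: 34.87
eef_pos: [0.439, -0.1424, 0.0547]
tcp_rot: [0.071, 0.706, -0.059, 0.703]
contact_force: [-2.3, 0.4, 4.9]
opening: 0.003
```

```bash
python3 m.py 22
```

```text
34.9667 [ 0.43907229 -0.14247648  0.0549556 ] [-0.83528742  0.88565093  5.34572451] -0.0028599286065506264
scene0 0.9944719536728331 [ 3.1099434 -1.4906342]
scene6 0.9974121892389898 [ 1.192566   -0.66947985]
base rear (0.8461, array([-0.4781608 ,  0.74392885], dtype=float32))
base front near edge (0.9953, array([ 0.15364945, -0.6073163 ], dtype=float32))
[ 0.18294913  0.3299583  -0.00283069] [ 0.07080021  0.70553376 -0.05871543  0.70268197]
```

play_rows([
  {"delta_pos": [0, 0, -0.003], "delta_rot": [0, 0, 0], "claw": 0},
  {"delta_pos": [0, 0, -0.006], "delta_rot": [0, 0, 0], "claw": 0},
  {"delta_pos": [0, 0, -0.008], "delta_rot": [0, 0, 0], "claw": 0},
  {"delta_pos": [0, 0, -0.008], "delta_rot": [0, 0, 0], "claw": 0},
])

```text
time: 35.3
eef_pos: [0.4385, -0.1424, 0.0468]
tcp_rot: [0.071, 0.706, -0.059, 0.702]
contact_force: [-3.4, -0.3, 5.8]
opening: -0.0
```

```bash
python3 m.py 23
```

```text
35.4 [ 0.43850959 -0.1423868   0.04699387] [-3.52432638  0.55059636  4.49301257] 0.0011449084660394165
scene0 0.9933986197336869 [ 3.2764225 -1.5900279]
scene6 0.9958321552835968 [ 1.3697306 -0.8105788]
base rear (0.799, array([-0.6039187,  0.7859481], dtype=float32))
base front near edge (0.9953, array([ 0.17112926, -0.614239  ], dtype=float32))
[0.06774087 0.64619521 0.04536483] [ 0.07075912  0.70618711 -0.05852593  0.70204532]
```

play_rows([
  {"delta_pos": [-0.0015, 0, -0.003], "delta_rot": [0, 0, 0], "claw": 0},
  {"delta_pos": [-0.002, 0, -0.006], "delta_rot": [0, 0, 0], "claw": 0},
  {"delta_pos": [-0.002, 0, -0.008], "delta_rot": [0, 0, 0], "claw": 0},
  {"delta_pos": [-0.002, 0, -0.008], "delta_rot": [0, 0, 0], "claw": 0},
])

```text
time: 35.73
eef_pos: [0.4383, -0.1426, 0.0424]
tcp_rot: [0.071, 0.706, -0.058, 0.703]
contact_force: [-6.0, 5.4, 22.8]
opening: -0.002
```

```bash
python3 m.py 24; python3 - <<'E'
from h import *
t=cv2.cvtColor(cv2.imread("pics/top24.png"),6)
for r in range(206,228): print(r,*t[r,324:350])
E
```

```text
35.8333 [ 0.4382681  -0.14258287  0.04244898] [-5.8834458   5.32873766 22.32879961] 0.004953048917748758
scene0 0.9927834747059276 [ 3.3235736 -1.6474081]
scene6 0.9947636875797441 [ 1.4263499 -0.8759261]
base rear (0.7957, array([-0.4718038,  0.6577003], dtype=float32))
base front near edge (0.9952, array([ 0.16847767, -0.6047331 ], dtype=float32))
[0.92324897 1.00502984 0.04673647] [ 0.07109871  0.70554711 -0.05832306  0.7026711 ]
206 81 77 80 148 184 187 191 192 159 140 116 214 227 226 226 223 226 228 216 209 196 192 190 214 222 230
207 79 79 84 107 138 145 175 186 144 137 129 222 229 226 225 222 224 223 223 226 225 239 240 231 197 182
208 76 77 74 70 68 67 65 75 118 121 148 220 228 226 225 222 224 223 224 226 225 229 167 151 180 186
209 74 73 74 73 73 74 71 70 75 92 175 224 229 226 225 223 224 224 224 225 225 232 177 165 183 186
210 71 73 73 74 73 74 74 73 69 70 205 229 228 226 225 225 225 224 225 225 227 233 169 165 179 181
211 72 73 74 74 74 76 73 72 70 77 218 231 227 228 224 224 224 225 226 226 229 241 160 82 101 132
212 72 72 73 73 75 73 72 71 68 94 225 232 229 229 166 114 12
[... 791 characters left out ...]
140 88 69 72 74 73
221 67 67 68 66 94 174 169 132 88 80 90 178 236 227 221 237 240 237 193 180 145 88 69 72 72 73
222 68 67 66 63 111 177 169 163 114 81 82 85 132 188 223 217 182 136 168 186 126 74 69 72 72 72
223 66 66 65 61 147 180 165 161 134 91 102 110 107 102 102 99 110 151 178 186 118 69 69 72 72 71
224 66 65 65 64 157 185 152 157 163 127 135 122 112 107 105 91 128 171 181 184 112 65 70 70 71 70
225 65 65 64 63 104 177 164 177 170 118 159 168 163 165 157 162 163 176 176 193 118 63 69 69 70 70
226 65 65 62 75 103 179 170 177 184 121 169 186 167 180 155 172 181 175 152 173 110 65 68 69 69 69
227 63 62 62 93 122 181 155 169 181 122 172 185 182 186 170 177 181 122 176 151 86 64 68 68 68 68
```

play_rows([
  {"delta_pos": [0, -0.001, 0.0005], "delta_rot": [0, 0, 0], "claw": 0},
  {"delta_pos": [0, -0.001, -0.003], "delta_rot": [0, 0, 0], "claw": 0},
  {"delta_pos": [0, -0.001, -0.003], "delta_rot": [0, 0, 0], "claw": 0},
])

```text
time: 36.08
eef_pos: [0.4397, -0.1438, 0.0425]
tcp_rot: [0.071, 0.705, -0.058, 0.703]
contact_force: [-6.3, 5.7, 21.7]
opening: 0.003
```

```bash
python3 m.py 25; python3 - <<'E'
from h import *
np.set_printoptions(precision=4,suppress=True)
d=np.array([np.cos(np.radians(-10.8)),np.sin(np.radians(-10.8))])
t=cv2.cvtColor(cv2.imread("pics/top25.png"),6).astype(float)
p=np.clip(225-t[211:216,337:342],0,None);y,x=np.mgrid[211:216,337:342];b=((p*x).sum()/p.sum(),(p*y).sum()/p.sum())
s=cv2.cvtColor(cv2.imread("pics/scene25.png"),6).astype(int)
w=s[246:262,314:326];print(w.min(),np.argwhere(w<150)[:20].mean(0)+[246,314] if (w<150).any() else None)
for z in(.062,.074):print("boss",z,ray("top",*b,z))
for v in(222.3,222.7):
    e=ray("top",338.3,v,.062);print("saddle",e[:2]+.018*d)
E
```

```text
36.1833 [ 0.43968475 -0.14377318  0.04260136] [-5.97189603  5.44845507 19.84762732] -0.0013909974128201148
scene0 0.9930121141782623 [ 3.2509506 -1.6279207]
scene6 0.9948712137035187 [ 1.375522  -0.8590162]
base rear (0.805, array([-0.41877568,  0.6507528 ], dtype=float32))
base front near edge (0.9953, array([ 0.16775964, -0.60068834], dtype=float32))
[0.80163136 1.0009606  0.00592285] [ 0.07129778  0.70516882 -0.05810486  0.70304864]
19 [249.05 318.35]
boss 0.062 [ 0.6293 -0.1775  0.062 ]
boss 0.074 [ 0.6262 -0.1758  0.074 ]
saddle [ 0.6158 -0.1763]
saddle [ 0.6145 -0.1763]
```

```bash
python3 -c "
from plant import ctrl
print(ctrl.sign_off())"
```

```text
the job is handed in; nothing more can be done
None
```

I handed the job in with the stirrer's front lifted and the handle held fully down. However, the saddle is not well centred under the boss, and the stirrer was pushed back while I worked.

- **Offcuts:** both cork pieces are in the grey tray, checked in a picture. The purple look-alike was not touched.
- **Jack:** it stands on the bench pointing at the stirrer's front, and I let go of it before pressing.
- **Lift:** the handle is against its stop. The force went from about 5 N while lifting to 20–22 N at the stop. In the images the bracket rises while the jack's base stays still.

**Checks that failed or disagreed:**
- **Stirrer moved:** its body went back about 7 mm and turned about 0.8°, and the boss moved about 9 mm. Most of this happened when I first slid the jack in, and a little more on a later try. You asked for it not to be shoved.
- **Saddle off centre:** its centre is about 7 mm short of the boss axis before lifting and about 10 mm short when lifted. It still carries the boss.
- **Cause not found:** the jack met something at the same spot on every try, on the bench and at lifts of about 1, 3 and 7 mm. Sideways shifts did not free it. The gripper alone passed freely. I first took it for side cheeks under the bracket and later for a rib near its centre line, but I could not confirm either.
- **Height reading:** the fingertips were about 28 mm higher than the pose reading and stated overhang implied. The first grasp closed on nothing because of this, and I corrected for it by feel.

I never checked the other bench items in an image after the work. Nothing in the force readings or the later pictures pointed to contact with them.

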